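# Set the jar gauge with its slip-clutch thumbscrew and sort the relish jars

## Robot

A 7-joint arm with a two-finger parallel gripper is mounted at the origin on the work surface. World frame = base frame: x ahead of the robot, y to its left, z up, the work surface at z = 0. Lengths are in m, angles in rad, forces in N, time in s.
With the tool pointing down it reaches from about 0.425 to 0.875 m from the base axis. Payload 8.4 kg.
Tool frame: the origin (TCP) lies between the finger pads; the fingertips stand 8 mm ahead of it and the grasp point (between the pads) lies 11 mm behind it (manip.tip_reach is the distance from the TCP to the fingertips, in m); z points along the fingers, y is the line along which they close (so a half turn about z gives the same grasp; the last joint's range is limited). The gripper opens to 87 mm and grips with 3 to 60 N. Pads are 19 mm wide; open, the fingers measure 117 mm over their backs; the gripper's body (75 mm by 190 mm) begins 51 mm behind the grasp point.
Start: joints at [-1.235, 0.333, 0.04, 1.465, -0.013, 1.343, -0.059], TCP at [0.274, 0.589, 0.231] pointing down, gripper open.
Joint ranges: [-2.58, 2.58], [-0.38, 2.09], [-1.3, 1.39], [0.25, 2.4], [-1.5, 4.64], [0.08, 2.09], [-2.65, 2.65]. Speed limits (rad/s): [2.22, 2.22, 2.79, 2.79, 3.14, 3.14, 3.14].

## Interface

Orientations are given as a rotation vector (axis times angle).
In Python, from workcell import manip gives the robot as it stands.
- The arm moves only by the tool carry_out, never from a script. Its argument "increments" is a list that holds one entry, the list of rows, each a list of 7 numbers: the shift along the world's x, y, z in units of 12 cm (1.0 is 12 cm), then the turn, a rotation vector about the world's x, y, z in units of 45 degrees (1.0 is 45 degrees), then the finger opening in mm, from 0 to 87. A call has 1 to 5 rows; each row shifts and turns the commanded pose from where the row before left it; what a row does not reach is not made up. A row lasts 1/10 s, in which the tool goes at most 50 mm and 8.59 degrees, less where a joint would pass 70% of its speed; a pose out of reach is approached as far as the arm can. A call with a number of a shift or a turn outside -1 to 1 is refused whole. A call with a gripper value outside its range is refused whole. The fingers move at their own pace and stop on an object; "squeeze" is the grip in N (left out, the last holds). Time passes only in rows, so rows that do not move let the fingers close. It gives the time, the measured TCP pose, the force, the opening and the grip force at its end, in the units of the state.
- manip.get_obs(): the state, without advancing time (a new reading comes with each control period).
- manip.camera(name): name is "side" or "top" or "wrist"; returns a dict with "img" (384x512x3 uint8, red, green, blue), "mtx" (3x3 intrinsics, pixels), "R" (3x3) and "t" (3): a world point X has camera coordinates R X + t; the wrist camera has in their place "T_tool_cam" (4x4, takes a point from camera to tool coordinates, whose origin is the TCP and whose axes are the flange's). Camera axes: x right, y down, z forward; pixel columns grow to the right and rows downward; lengths in m; the calibration is good to about 2 mm. The wrist camera is an equidistant fisheye: a pixel r from the principal point sees the ray r / f radians off the axis. A picture is of the moment at which its call begins: read the wrist's pose just before it. There is no depth.
- manip.hand_in(): hands the job in; it is judged then, once.
The state is a dict: "t": time; "joint_pos": joint angles; "joint_velocities": joint speeds; "effort": joint torques, N m; "ee_pos": TCP position; "tcp_rot": TCP orientation; "force": force on the tool from outside, world axes, zero at the start; "ft_torque": the same for the moment, N m; "opening": opening from 0.0 (shut) to 1.0 (fully open); "finger_force": force on a finger pad.
Only numpy, scipy, OpenCV 4.12 (cv2) and the standard library are available. Lean on these libraries where they do the work, as an engineer would, in place of code of your own. Each camera call takes 0.05 s, during which the arm holds its last target. There are 200 camera calls.

## Task

First close the gate of the jar gauge: turn the black thumbscrew clockwise until its clutch slips for the first time, and stop there (no more than about a tenth of a turn of slip). Then sort all the jars by that gate: those that slide through it stay in the pen behind it, standing upright, and those too thick for it go on the white tray, standing upright. Jars enter the pen only through the gate, with their feet close to the board, never lifted over its walls or carried above it, and never before the gate is set; leave the red pepper on the board and the pepper mill where they are.

Things in the scene. Friction and masses are not known exactly. Their poses are not given: they have to be found in the camera images.
- gauge: jar gauge on a 30 mm thick wooden board: a pen of metal walls 25 mm tall, 8 mm thick, open on top, the board its floor. Origin: on the board's top, mid-pen; x points from the gate into the pen, y left seen from the gate, z up. Inside the pen: x -57 to +57, y -95 to +95 mm. Grey thumbscrew housing, 56 x 50 mm, 34 mm tall, right of the pen at x -61, y -150 mm
- gate (a point): middle of the set gate, on the board's top, in the pen's near wall (61 mm before the gauge's origin, same axes, wall +-4 mm in x). Fixed left edge at y +27 mm, right edge is the moving jaw, at y -27 mm when set: 54 mm wide, no sill. A 50 mm jar passes with 2 mm each side, a 59 mm jar is stopped (push under 20 N). Free board reaches 70 mm or more before the gate
- screw (a joint): turn of the spindle that moves the jaw, rad, growing clockwise from above; 5 mm of jaw per rad, about 0.15 N m to turn, stays where left. 4.0 = gate set, jaw on its stop. It starts 2.1 to 3.6 rad before that (gate 10 to 18 mm too wide). Its brass flange, 54 mm across with a black index line, shows below the knob
- knob_slip (a joint): slip of the clutch: turn of the knob relative to the spindle, rad, growing clockwise from above; 0 at the start and while the spindle follows the knob. It slips at about 0.3 N m, once the jaw is on its stop: the white line on the knob then leaves the black line on the flange
- knob_grip (a point): the black fluted thumbscrew knob on the housing: upright cylinder 38 mm in diameter, 36 mm tall, with a white pointer line. This point: on its vertical axis, 16 mm below its top, 60 mm above the board; the flange is 20 mm below it. It turns about the vertical without end
- jar_a_center (a point): one of up to six look-alike relish jars (some are absent): upright cylinder 70 mm tall, red with a cream label band and a brass lid, either 50 mm or 59 mm in diameter (which make it is, is not known beforehand), 0.18 to 0.42 kg, bottom-heavy. This point: on its axis, half-way up, 35 mm above its foot; z axis up the jar
- jar_b_center (a point): one of up to six look-alike relish jars (some are absent): upright cylinder 70 mm tall, red with a cream label band and a brass lid, either 50 mm or 59 mm in diameter (which make it is, is not known beforehand), 0.18 to 0.42 kg, bottom-heavy. This point: on its axis, half-way up, 35 mm above its foot; z axis up the jar
- jar_c_center (a point): one of up to six look-alike relish jars (some are absent): upright cylinder 70 mm tall, red with a cream label band and a brass lid, either 50 mm or 59 mm in diameter (which make it is, is not known beforehand), 0.18 to 0.42 kg, bottom-heavy. This point: on its axis, half-way up, 35 mm above its foot; z axis up the jar
- jar_d_center (a point): one of up to six look-alike relish jars (some are absent): upright cylinder 70 mm tall, red with a cream label band and a brass lid, either 50 mm or 59 mm in diameter (which make it is, is not known beforehand), 0.18 to 0.42 kg, bottom-heavy. This point: on its axis, half-way up, 35 mm above its foot; z axis up the jar
- jar_e_center (a point): one of up to six look-alike relish jars (some are absent): upright cylinder 70 mm tall, red with a cream label band and a brass lid, either 50 mm or 59 mm in diameter (which make it is, is not known beforehand), 0.18 to 0.42 kg, bottom-heavy. This point: on its axis, half-way up, 35 mm above its foot; z axis up the jar
- jar_f_center (a point): one of up to six look-alike relish jars (some are absent): upright cylinder 70 mm tall, red with a cream label band and a brass lid, either 50 mm or 59 mm in diameter (which make it is, is not known beforehand), 0.18 to 0.42 kg, bottom-heavy. This point: on its axis, half-way up, 35 mm above its foot; z axis up the jar
- tray: white plastic tray, fixed on the worktop: outside 120 x 230 mm, wall 5 mm, rim 12 mm high, inner floor 5 mm above the worktop. Origin: under its centre, on the worktop; x the short side, y the long side, z up
- pepper_small: bystander, leave alone: small red pepper (64 mm across, 56 mm tall) standing on the board, to the left of the pen
- mill: bystander, leave alone: wooden pepper mill, 56 mm across, 165 mm tall, on the worktop right of the board
Mind the look-alikes: they are no part of the job. Leave any grey look-alike of the part that bears jar_f_center alone. What is shaped like the part that bears jar_e_center but pink is not meant.

How it is judged:
On the way:
1. the gate is set: the jaw is on its stop and the clutch has slipped (value of joint screw above 3.9 rad and value of joint knob_slip between 0.05 and 0.7 rad), for 0.2 s.
At the end, for the whole second after the job is handed in: Spindle at its stop (over 3.9 rad), total clutch slip 0.05 to 0.7 rad; each 50 mm jar upright (within 7 degrees) on the board in the pen, axis 12 mm inside near and far walls; each 59 mm jar upright on the tray floor, axis inside the rim (all of step 1 and x of jar_a_center in the frame of tray between -0.052 and 0.052 m and y of jar_a_center in the frame of tray between -0.107 and 0.107 m and z of jar_a_center in the frame of tray between 0.033 and 0.047 m and angle between each of jar_a_center, jar_b_center, jar_c_center, jar_d_center, jar_e_center, jar_f_center's own z axis and vertical below 0.12 rad and x of jar_b_center in the frame of gauge between -0.045 and 0.045 m and y of jar_b_center in the frame of gauge between -0.085 and 0.085 m and z of jar_b_center in the frame of gauge between 0.029 and 0.041 m and x of jar_c_center in the frame of gauge between -0.045 and 0.045 m and y of jar_c_center in the frame of gauge between -0.085 and 0.085 m and z of jar_c_center in the frame of gauge between 0.029 and 0.041 m and x of jar_d_center in the frame of tray between -0.052 and 0.052 m and y of jar_d_center in the frame of tray between -0.107 and 0.107 m and z of jar_d_center in the frame of tray between 0.033 and 0.047 m and x of jar_e_center in the frame of gauge between -0.045 and 0.045 m and y of jar_e_center in the frame of gauge between -0.085 and 0.085 m and z of jar_e_center in the frame of gauge between 0.029 and 0.041 m and x of jar_f_center in the frame of tray between -0.052 and 0.052 m and y of jar_f_center in the frame of tray between -0.107 and 0.107 m and z of jar_f_center in the frame of tray between 0.033 and 0.047 m); the robot touches nothing.
It fails at once if the clutch was made to slip more than 0.7 rad (value of joint knob_slip above 0.7 rad).
It fails at once if a jar was above the pen with its foot more than 20 mm over the board (lifted over the walls) ((x of jar_a_center in the frame of gauge between -0.05 and 0.057 m and y of jar_a_center in the frame of gauge between -0.095 and 0.095 m and z of jar_a_center in the frame of gauge between 0.055 and 1 m) or (x of jar_b_center in the frame of gauge between -0.05 and 0.057 m and y of jar_b_center in the frame of gauge between -0.095 and 0.095 m and z of jar_b_center in the frame of gauge between 0.055 and 1 m) or (x of jar_c_center in the frame of gauge between -0.05 and 0.057 m and y of jar_c_center in the frame of gauge between -0.095 and 0.095 m and z of jar_c_center in the frame of gauge between 0.055 and 1 m) or (x of jar_d_center in the frame of gauge between -0.05 and 0.057 m and y of jar_d_center in the frame of gauge between -0.095 and 0.095 m and z of jar_d_center in the frame of gauge between 0.055 and 1 m) or (x of jar_e_center in the frame of gauge between -0.05 and 0.057 m and y of jar_e_center in the frame of gauge between -0.095 and 0.095 m and z of jar_e_center in the frame of gauge between 0.055 and 1 m) or (x of jar_f_center in the frame of gauge between -0.05 and 0.057 m and y of jar_f_center in the frame of gauge between -0.095 and 0.095 m and z of jar_f_center in the frame of gauge between 0.055 and 1 m)).
It fails at once if a jar was put into the pen before the gate was set (value of joint screw below 3.8 rad and ((x of jar_a_center in the frame of gauge between -0.05 and 0.057 m and y of jar_a_center in the frame of gauge between -0.095 and 0.095 m and z of jar_a_center in the frame of gauge between 0 and 1 m) or (x of jar_b_center in the frame of gauge between -0.05 and 0.057 m and y of jar_b_center in the frame of gauge between -0.095 and 0.095 m and z of jar_b_center in the frame of gauge between 0 and 1 m) or (x of jar_c_center in the frame of gauge between -0.05 and 0.057 m and y of jar_c_center in the frame of gauge between -0.095 and 0.095 m and z of jar_c_center in the frame of gauge between 0 and 1 m) or (x of jar_d_center in the frame of gauge between -0.05 and 0.057 m and y of jar_d_center in the frame of gauge between -0.095 and 0.095 m and z of jar_d_center in the frame of gauge between 0 and 1 m) or (x of jar_e_center in the frame of gauge between -0.05 and 0.057 m and y of jar_e_center in the frame of gauge between -0.095 and 0.095 m and z of jar_e_center in the frame of gauge between 0 and 1 m) or (x of jar_f_center in the frame of gauge between -0.05 and 0.057 m and y of jar_f_center in the frame of gauge between -0.095 and 0.095 m and z of jar_f_center in the frame of gauge between 0 and 1 m))).
It fails at once if a bystander was moved more than 40 mm (distance of any of pepper_small, mill from where it was at the start of the episode above 0.04 m).
Of jar_a, jar_b, jar_c, jar_d, jar_e, jar_f only 4 to 6 are there at a start; the rules pass over those that are not, and their reading is None.
At some moment in a run one of jar_a, jar_b, jar_c, jar_d, jar_e, jar_f may be knocked a few centimetres aside while the robot is not near it.
It also fails if it takes over 210 s, if anything falls off the work surface, if the arm or the gripper's body presses on something with over 40 N, if the wrist force passes 120 N, or if a joint passes its speed limit or range.

## Working session

There is one attempt and no reset: what is moved stays moved. The work goes in short steps, Python scripts to look and compute and a tool call to move; the robot and the scene stay as the last step left them, time stands still between calls to the robot, and variables do not carry over. Pictures are saved under pics/ and viewed, at most 14 in all, crops included, and the job is handed in when it is done.

Besides the shell and the picture viewer there is one more tool, called after "Call:" as name(argument=value, ...), one argument or row to a line, values as JSON. carry_out: Moves the arm, as the interface text tells. Shifts and turns lie within -1 to 1; 1 stands for 12 cm of shift or 45 degrees of turn. Its arguments: {"type":"object","properties":{"increments":{"type":"array"},"squeeze":{"type":"number"}},"required":["increments"]}

```bash
mkdir -p pics; ls; cat > h.py <<'E'
import numpy as np, cv2
from workcell import manip
def snap(n,name):
    c=manip.camera(n); cv2.imwrite(f'pics/{name}.png',c['img'][:,:,::-1]); return c
def ray(c,u,v):
    d=np.linalg.inv(c['mtx'])@[u,v,1.]; R=c['R']; return -R.T@c['t'], R.T@d
def onz(c,u,v,z):
    o,d=ray(c,u,v); return o+d*(z-o[2])/d[2]
def proj(c,X):
    p=c['mtx']@(c['R']@np.array(X)+c['t']); return p[:2]/p[2]
E
python3 - <<'E'
from h import *
a=snap('top','top0'); b=snap('side','side0')
for c in (a,b): print(c['mtx'],c['R'],-c['R'].T@c['t'])
o=manip.get_obs(); print(o)
E
```

```text
pics
[[419.34223014   0.         252.52673962]
 [  0.         419.34223014 191.12028817]
 [  0.           0.           1.        ]] [[ 0.01350123 -0.999908   -0.0013089 ]
 [-0.99166803 -0.01322224 -0.12813932]
 [ 0.12811022  0.00302803 -0.99175531]] [ 0.36626294 -0.04071765  1.13386066]
[[346.59808529   0.         259.89209593]
 [  0.         346.59808529 187.05101189]
 [  0.           0.           1.        ]] [[ 0.92812659 -0.37185101  0.01754568]
 [-0.27116888 -0.70761537 -0.65249362]
 [ 0.255046    0.60083884 -0.75759107]] [ 0.2713976  -0.58637157  0.79476822]
{'t': 0.1, 'joint_pos': array([-1.23520061,  0.33382591,  0.03985893,  1.46618894, -0.01342416,
        1.34332554, -0.05847479]), 'joint_velocities': array([ 0.00048237, -0.00211328,  0.00074113, -0.00185003, -0.00151195,
        0.0007117 ,  0.0008747 ]), 'effort': array([ 4.63735560e-03, -6.57811260e+01,  1.34060360e+00, -4.04703355e+01,
       -5.96004445e-02,  4.09873773e-02,  6.53144252e-05]), 'ee_pos': array([0.2736243 , 0.58913081, 0.22975429]), 'tcp_rot': array([-6.77527045e-01, -3.06740591e+00,  2.29419819e-03]), 'force': array([-0.48453544, -1.22737425, -0.02420772]), 'ft_torque': array([-0.03391992,  0.00509241, -0.05582957]), 'finger_force': 0.0, 'opening': 1.0004351086724086}
```

View pics/top0.png

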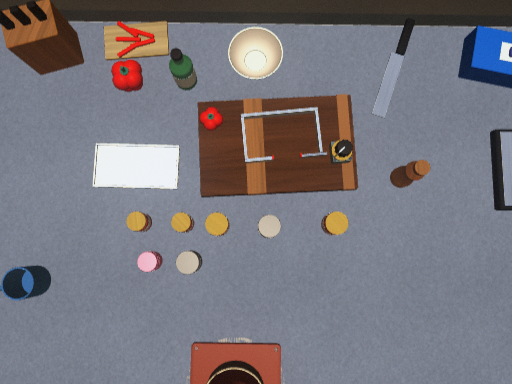

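View pics/side0.png

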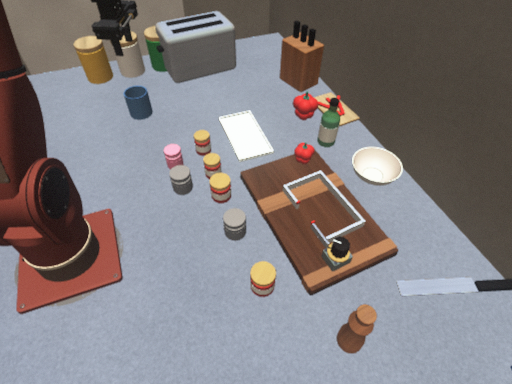

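The top view shows four relish jars, with brass lids at (139,221), (181,222), (217,224) and (336,223). It also shows grey and pink decoys, the tray at (136,166), the pen at about (283,134) and the knob at (342,150). Next I'll measure these.

```bash
cat > m.py <<'E'
from h import *
def jars(c,z=0.07):
    hsv=cv2.cvtColor(c['img'],cv2.COLOR_RGB2HSV)
    m=cv2.inRange(hsv,(17,140,120),(27,255,255))
    m=cv2.morphologyEx(m,cv2.MORPH_OPEN,np.ones((3,3)))
    out=[]
    for k in cv2.findContours(m,0,2)[0]:
        if cv2.contourArea(k)<120: continue
        (u,v),r=cv2.minEnclosingCircle(k); A=cv2.contourArea(k)
        p=onz(c,u,v,z); dep=(c['R']@p+c['t'])[2]
        out.append((round(u,1),round(v,1),p.round(4)[:2],'D mm',round(2000*np.sqrt(A/np.pi)*dep/c['mtx'][0,0],1),round(2000*r*dep/c['mtx'][0,0],1)))
    return out
if __name__=='__main__':
    c=manip.camera('top')
    for j in jars(c): print(*j)
    hsv=cv2.cvtColor(c['img'],cv2.COLOR_RGB2HSV)
    w=cv2.inRange(hsv,(0,0,215),(179,40,255))
    for nm,m,z in (('tray',w[130:200,80:190],0.012),):
        k=max(cv2.findContours(m,0,2)[0],key=cv2.contourArea); k=k+np.array([80,130])
        b=cv2.boxPoints(cv2.minAreaRect(k)); P=np.array([onz(c,*q,z) for q in b]);print('tray',P.mean(0),P[:,:2].round(3).tolist())
    im=c['img'][85:205,190:365][:,:,::-1]; cv2.imwrite('pics/crop.png',cv2.resize(im,None,fx=4.5,fy=4.5,interpolation=cv2.INTER_CUBIC))
E
python3 m.py
```

```text
216.3 223.7 [0.4193 0.0532] D mm 54.2 57.4
180.9 221.8 [0.4228 0.1431] D mm 45.1 47.8
336.1 222.8 [ 0.4255 -0.2501] D mm 54.4 57.6
136.0 221.0 [0.4234 0.2569] D mm 45.6 48.1
tray [0.57742888 0.28207467 0.012     ] [[0.52, 0.395], [0.638, 0.399], [0.635, 0.168], [0.516, 0.166]]
```

View pics/crop.png

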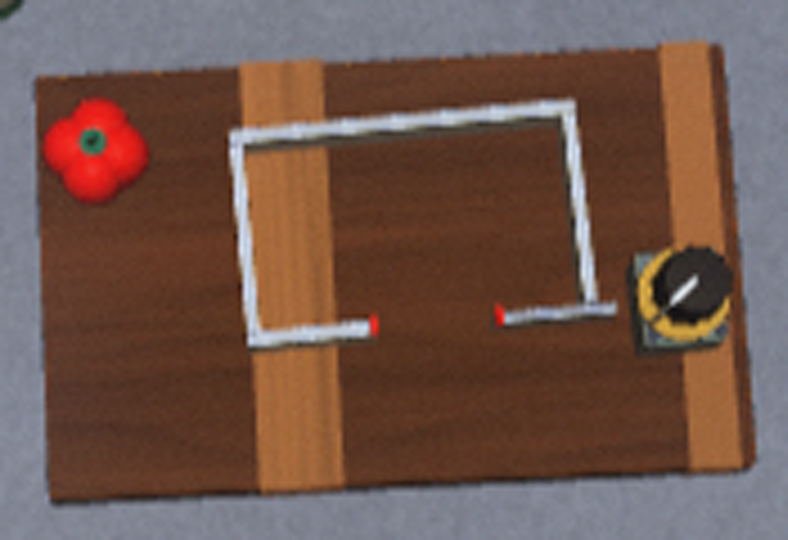

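The crop shows the pen, with the left gate post's red end at (378,325) and the jaw end at (500,315). The knob top is at (695,279). The index line and the white pointer both point down-left, so they are aligned.

```bash
cat > fit.py <<'E'
from h import *
c=manip.camera('top')
f=lambda x,y,z: onz(c,190+(x+.5)/4.5-.5,85+(y+.5)/4.5-.5,z)[:2]
pts=[((65,103),f(231,130,.055)),((65,-103),f(576,100,.055)),((-65,103),f(250,347,.055)),((-61,27),f(379,325,.055))]
G=np.array([p[0] for p in pts])/1000; W=np.array([p[1] for p in pts])
gm,wm=G.mean(0),W.mean(0); H=(G-gm).T@(W-wm); th=np.arctan2(H[0,1]-H[1,0],H[0,0]+H[1,1])
R=np.array([[np.cos(th),-np.sin(th)],[np.sin(th),np.cos(th)]]); t=wm-R@gm
print('th deg',np.degrees(th),'origin',t,'res',((G@R.T+t-W)*1000).round(1).tolist())
g=lambda x,y:(R@[x,y]+t).round(4)
print('gate',g(-.061,0),'pre',g(-.11,0),'in',g(0,0),'knob pred',g(-.061,-.150),'seen',f(695,279,.106),'jaw',R.T@(f(498,315,.055)-t))
print('flange',f(685,292,.07))
print('slots',g(0,.05),g(0,-.05))
E
python3 fit.py
```

```text
th deg 6.042440868540983 origin [ 0.65927242 -0.11258809] res [[-0.1, 0.5], [0.5, -0.5], [0.8, 0.1], [-1.2, -0.1]]
gate [ 0.5986 -0.119 ] pre [ 0.5499 -0.1242] in [ 0.6593 -0.1126] knob pred [ 0.6144 -0.2682] seen [ 0.61451218 -0.26533343] jaw [-0.06024481 -0.04267898]
flange [ 0.61547792 -0.26733519]
slots [ 0.654  -0.0629] [ 0.6645 -0.1623]
```

Call:
carry_out(
  increments=[
    [[0.142,-0.357,0,0,0,0.03,87],[0.142,-0.357,0,0,0,0.03,87],[0.142,-0.357,0,0,0,0.03,87],[0.142,-0.357,0,0,0,0.03,87],[0.142,-0.357,0,0,0,0.03,87]],
  ],
)

```text
t: 0.7
ee_pos: [0.3594, 0.3734, 0.2305]
tcp_rot: [-0.494, -3.102, -0.0]
force: [0.3, 1.0, -0.2]
opening: 1.0
finger_force: 0.0
```

Call:
carry_out(
  increments=[
    [[0.142,-0.357,0,0,0,0.03,87],[0.142,-0.357,0,0,0,0.03,87],[0.142,-0.357,0,0,0,0.03,87],[0.142,-0.357,0,0,0,0.03,87],[0.142,-0.357,0,0,0,0.03,87]],
  ],
)

```text
t: 1.2
ee_pos: [0.4445, 0.1592, 0.2307]
tcp_rot: [0.311, 3.126, 0.001]
force: [1.6, 0.5, 0.5]
opening: 0.998
finger_force: 0.0
```

```bash
cat > st.py <<'E'
from h import *
from scipy.spatial.transform import Rotation as Ro
o=manip.get_obs(); M=Ro.from_rotvec(o['tcp_rot']).as_matrix()
print('t',round(o['t'],2),'p',o['ee_pos'].round(4),'yaw(y axis)',np.degrees(np.arctan2(M[1,1],M[0,1])).round(2),'z',M[:,2].round(4),'q',o['joint_pos'].round(3),'F',o['force'].round(2),'T',o['ft_torque'].round(3),'op',round(o['opening']*87,1),o['finger_force'])
E
python3 st.py; python3 - <<'E'
from h import *
c=manip.camera('top'); print('mill base',onz(c,402,176,0.03),'mill top',onz(c,419,167.5,.165))
E
```

```text
t 1.2 p [0.4445 0.1592 0.2307] yaw(y axis) 78.64 z [ 3.e-04  5.e-04 -1.e+00] q [-0.793 -0.047  0.346  1.895  0.016  1.291  0.921] F [1.64 0.46 0.46] T [ 0.015 -0.04  -0.059] op 86.9 0.0
mill base [ 0.55479908 -0.43517104  0.03      ] mill top [ 0.55247767 -0.42743024  0.165     ]
```

Call:
carry_out(
  increments=[
    [[0.142,-0.355,0,0,0,0.03,87],[0.142,-0.355,0,0,0,0.03,87],[0.142,-0.355,0,0,0,0.03,87],[0.142,-0.355,0,0,0,0.03,87],[0.142,-0.355,0,0,0,0.03,87]],
  ],
)

```text
t: 1.75
ee_pos: [0.5298, -0.0534, 0.2307]
tcp_rot: [0.126, 3.139, 0.0]
force: [0.3, 0.1, 0.0]
opening: 0.996
finger_force: 0.0
```

Call:
carry_out(
  increments=[
    [[0.142,-0.355,0,0,0,0,87],[0.142,-0.355,0,0,0,0,87],[0.142,-0.355,0,0,0,0,87],[0.142,-0.355,0,0,0,0,87],[0.142,-0.355,0,0,0,0,70]],
  ],
)

```text
t: 2.25
ee_pos: [0.6154, -0.266, 0.2302]
tcp_rot: [-0.126, -3.139, -0.0]
force: [0.7, 0.1, 0.5]
opening: 0.962
finger_force: 0.0
```

```bash
python3 st.py; python3 - <<'E'
from h import *
c=snap('wrist','w0'); print(c['mtx'],c['T_tool_cam'])
E
```

```text
t 2.25 p [ 0.6154 -0.266   0.2302] yaw(y axis) 85.39 z [-1.e-04  3.e-04 -1.e+00] q [-0.168  0.441  0.714  1.437 -0.289  1.371  2.046] F [0.68 0.08 0.48] T [ 0.077 -0.034 -0.027] op 83.7 0.0
[[297.31863964   0.         251.52654357]
 [  0.         297.31863964 193.01375046]
 [  0.           0.           1.        ]] [[-4.82995112e-04 -9.56042742e-01 -2.93226946e-01  8.06144251e-02]
 [ 9.99999871e-01 -4.15622654e-04 -2.92067385e-04 -4.30569252e-04]
 [ 1.57357142e-04 -2.93227049e-01  9.56042820e-01 -1.55428083e-01]
 [ 0.00000000e+00  0.00000000e+00  0.00000000e+00  1.00000000e+00]]
```

View pics/w0.png

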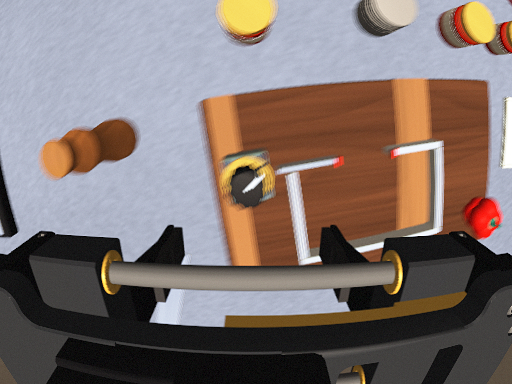

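The wrist view shows the knob top at about (245,187) between the fingers' plane, with the jaw end at (340,161) and the left gate post at (392,153). I'll cast those rays next.

```bash
cat >> h.py <<'E'
from scipy.spatial.transform import Rotation as Ro
def wray(c,o,u,v):
    K=c['mtx']; d=np.array([u-K[0,2],v-K[1,2]]); r=np.hypot(*d); a=r/K[0,0]
    ray=np.append(d/max(r,1e-9)*np.sin(a),np.cos(a)); M=Ro.from_rotvec(o['tcp_rot']).as_matrix(); T=c['T_tool_cam']
    return M@T[:3,3]+o['ee_pos'], M@T[:3,:3]@ray
def wonz(c,o,u,v,z):
    p,d=wray(c,o,u,v); return p+d*(z-p[2])/d[2]
E
python3 - <<'E'
from h import *
o=manip.get_obs(); c=manip.camera('wrist'); im=c['img']
g=im[160:215,215:280].max(2); m=(g<50).astype('uint8')
k=max(cv2.findContours(m,0,2)[0],key=cv2.contourArea); (u,v),r=cv2.minEnclosingCircle(k); print(u+215,v+160,r)
print('knob',wonz(c,o,u+215,v+160,.100))
hs=cv2.cvtColor(im,cv2.COLOR_RGB2HSV)[160:215,215:280]; m=cv2.inRange(hs,(18,120,80),(32,255,255)); k=np.vstack(cv2.findContours(m,0,2)[0]);(u,v),r=cv2.minEnclosingCircle(k); print('flange',u+215,v+160,r,wonz(c,o,u+215,v+160,.070))
t=np.array([0.6593,-.1126]);th=np.radians(6.04);R=np.array([[np.cos(th),-np.sin(th)],[np.sin(th),np.cos(th)]])
for q in((343,161),(390,153)): print('edge',R.T@(wonz(c,o,*q,.055)[:2]-t))
E
```

```text
253.7657814025879 179.18106269836426 19.505475997924805
knob [ 0.60709478 -0.27229956  0.1       ]
flange 258.5 178.0 24.27457046508789 [ 0.61384476 -0.26763058  0.07      ]
edge [-0.05962045 -0.0494326 ]
edge [-0.05939642  0.01201454]
```

Call:
carry_out(
  increments=[
    [[-0.008,-0.012,-0.3,0,0,0,70],[0,0,-0.3,0,0,0,70],[0,0,-0.3,0,0,0,70],[0,0,-0.3,0,0,0,70],[0,0,0,0,0,0,60]],
  ],
)

```text
t: 2.85
ee_pos: [0.6109, -0.2638, 0.0815]
tcp_rot: [-0.126, -3.131, -0.004]
force: [-0.7, 0.0, -0.4]
opening: 0.768
finger_force: 0.0
```

Call:
carry_out(
  increments=[
    [[0,0,0,0,0,0,30],[0,0,0,0,0,0,30],[0,0,0,0,0,0,30],[0,0,0,0,0,0,30],[0,0,0,0,0,0,30]],
  ],
  squeeze=30,
)

```text
t: 3.35
ee_pos: [0.6144, -0.2669, 0.0881]
tcp_rot: [0.128, 3.137, -0.001]
force: [0.6, 0.3, 6.7]
opening: 0.43
finger_force: 30.0
```

```bash
python3 st.py
```

```text
t 3.35 p [ 0.6144 -0.2669  0.0881] yaw(y axis) 85.33 z [ 2.3e-03 -8.0e-04 -1.0e+00] q [-0.138  0.547  0.661  1.599 -0.364  1.119  2.101] F [0.64 0.29 6.7 ] T [-0.027  0.119  0.061] op 37.4 29.999065529555082
```

Call:
carry_out(
  increments=[
    [[0,0,0,0,0,-0.15,30],[0,0,0,0,0,-0.15,30],[0,0,0,0,0,-0.15,30],[0,0,0,0,0,-0.15,30],[0,0,0,0,0,-0.15,30]],
  ],
  squeeze=40,
)

```text
t: 3.85
ee_pos: [0.6146, -0.2666, 0.0881]
tcp_rot: [1.039, 2.962, 0.001]
force: [-0.4, 1.0, 6.9]
opening: 0.428
finger_force: 40.0
```

Call:
carry_out(
  increments=[
    [[0,0,0,0,0,-0.15,30],[0,0,0,0,0,-0.15,30],[0,0,0,0,0,-0.15,30],[0,0,0,0,0,-0.15,30],[0,0,0,0,0,-0.15,30]],
  ],
)

```text
t: 4.35
ee_pos: [0.6149, -0.2663, 0.0882]
tcp_rot: [1.854, 2.533, 0.002]
force: [0.6, 1.4, 6.8]
opening: 0.429
finger_force: 40.0
```

```bash
python3 st.py; cat > gate.py <<'E'
from h import *
import sys
c=snap('top','tg')
im=c['img'][85:205,190:365]
hs=cv2.cvtColor(im,cv2.COLOR_RGB2HSV); m=cv2.inRange(hs,(0,150,120),(6,255,255))|cv2.inRange(hs,(174,150,120),(179,255,255))
t=np.array([0.6593,-.1126]);th=np.radians(6.04);R=np.array([[np.cos(th),-np.sin(th)],[np.sin(th),np.cos(th)]])
for k in cv2.findContours(m,0,2)[0]:
    p=k[:,0].astype(float)+[190,85]
    if p[:,1].mean()>140: print('edge px',p.mean(0),[(R.T@(onz(c,*q,.055)[:2]-t)).round(4).tolist() for q in (p[p[:,0].argmin()],p[p[:,0].argmax()],p.mean(0))])
E
python3 gate.py
```

```text
t 4.35 p [ 0.6149 -0.2663  0.0882] yaw(y axis) 17.6 z [ 2.8e-03 -2.0e-04 -1.0e+00] q [-0.3    0.642  0.921  1.606 -0.546  1.167  1.052] F [0.6  1.43 6.82] T [ 0.085 -0.093  0.149] op 37.3 39.99407800845802
edge px [272.6 156.8] [[-0.0545, 0.0313], [-0.0627, 0.0295], [-0.0594, 0.0302]]
edge px [317.         160.34126984] [[-0.1784, 0.0928], [0.0994, -0.2312], [-0.0795, -0.0846]]
```

Call:
carry_out(
  increments=[
    [[0,0,0,0,0,-0.15,30],[0,0,0,0,0,-0.15,30],[0,0,0,0,0,-0.15,30],[0,0,0,0,0,-0.15,30],[0,0,0,0,0,-0.15,30]],
  ],
)

```text
t: 4.9
ee_pos: [0.6153, -0.2663, 0.0882]
tcp_rot: [2.509, 1.886, 0.004]
force: [2.2, -1.0, 6.2]
opening: 0.428
finger_force: 40.0
```

Call:
carry_out(
  increments=[
    [[0,0,0,0,0,-0.15,30],[0,0,0,0,0,-0.15,30],[0,0,0,0,0,-0.15,30]],
  ],
)

```text
t: 5.2
ee_pos: [0.6155, -0.2664, 0.0882]
tcp_rot: [2.802, 1.416, 0.005]
force: [3.5, -0.9, 5.8]
opening: 0.429
finger_force: 40.0
```

```bash
python3 st.py
```

```text
t 5.2 p [ 0.6155 -0.2664  0.0882] yaw(y axis) -36.37 z [ 3.7e-03 -9.0e-04 -1.0e+00] q [-0.4    0.756  1.121  1.61  -0.714  1.235  0.226] F [ 3.48 -0.85  5.79] T [-0.18  -0.539  0.134] op 37.3 39.99438252300024
```

Call:
carry_out(
  increments=[
    [[0,0,0,0,0,-0.15,30],[0,0,0,0,0,-0.15,30],[0,0,0,0,0,-0.15,30]],
  ],
)

```text
t: 5.5
ee_pos: [0.6156, -0.2666, 0.0882]
tcp_rot: [3.007, 0.902, 0.005]
force: [3.5, -1.5, 4.5]
opening: 0.425
finger_force: 40.0
```

```bash
python3 st.py
```

```text
t 5.5 p [ 0.6156 -0.2666  0.0882] yaw(y axis) -56.62 z [ 0.0039 -0.0013 -1.    ] q [-0.428  0.805  1.19   1.611 -0.779  1.267 -0.086] F [ 3.54 -1.49  4.55] T [-0.403 -0.734  0.19 ] op 37.0 39.99432052485645
```

Call:
carry_out(
  increments=[
    [[0,0,0,0,0,-0.15,30],[0,0,0,0,0,-0.15,30]],
  ],
)

```text
t: 5.7
ee_pos: [0.6156, -0.2667, 0.0882]
tcp_rot: [3.092, 0.542, 0.006]
force: [4.9, -2.0, 4.7]
opening: 0.429
finger_force: 40.0
```

```bash
python3 st.py; python3 - <<'E'
from h import *
s=manip.camera('side'); cv2.imwrite('pics/s1.png',cv2.resize(s['img'][150:280,230:400][:,:,::-1],None,fx=4.5,fy=4.5,interpolation=cv2.INTER_CUBIC))
E
```

```text
t 5.7 p [ 0.6156 -0.2667  0.0882] yaw(y axis) -70.11 z [ 0.004  -0.0016 -1.    ] q [-0.443  0.839  1.234  1.612 -0.821  1.291 -0.294] F [ 4.91 -2.05  4.7 ] T [-0.501 -0.697  0.228] op 37.3 39.994360310956836
```

View pics/s1.png

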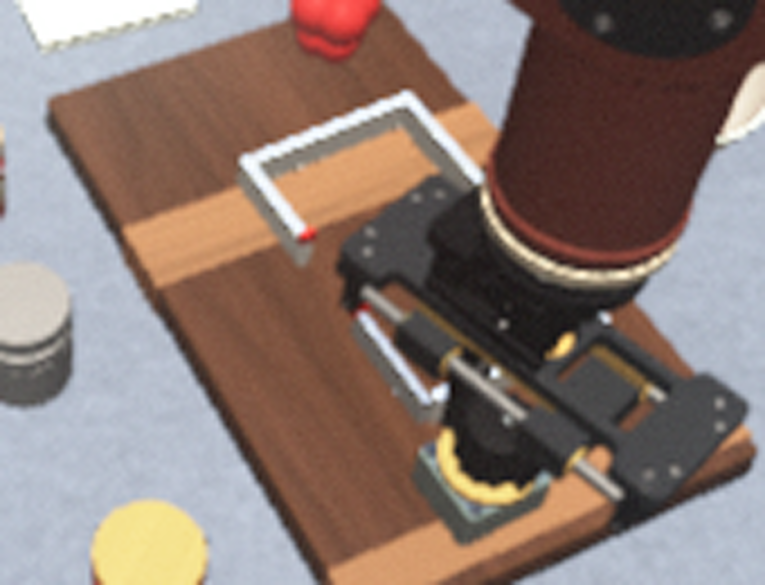

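The side crop shows the fixed gate edge's red tip at (312,234) and the jaw's red tip at (360,310).

```bash
python3 - <<'E'
from h import *
c=manip.camera('side')
t=np.array([0.6593,-.1126]);th=np.radians(6.04);R=np.array([[np.cos(th),-np.sin(th)],[np.sin(th),np.cos(th)]])
for x,y in((317,234),(300,236),(357,308),(362,312)): print(R.T@(onz(c,230+x/4.5,150+y/4.5,.055)[:2]-t))
E
```

```text
[-0.05289678  0.02924957]
[-0.06289596  0.03263456]
[-0.06147596 -0.02796813]
[-0.06044854 -0.03169468]
```

Call:
carry_out(
  increments=[
    [[0,0,0,0,0,-0.15,30]],
  ],
)

```text
t: 5.9
ee_pos: [0.6156, -0.2668, 0.0882]
tcp_rot: [3.118, 0.365, 0.006]
force: [4.4, -2.5, 3.9]
opening: 0.425
finger_force: 40.0
```

```bash
python3 st.py
```

```text
t 5.9 p [ 0.6156 -0.2668  0.0882] yaw(y axis) -76.64 z [ 0.0041 -0.0016 -1.    ] q [-0.45   0.856  1.255  1.612 -0.841  1.302 -0.395] F [ 4.4  -2.54  3.86] T [-0.678 -0.838  0.164] op 37.0 39.99230330809951
```

Call:
carry_out(
  increments=[
    [[0,0,0,0,0,-0.15,30],[0,0,0,0,0,-0.15,30]],
  ],
)

```text
t: 6.1
ee_pos: [0.6157, -0.267, 0.0882]
tcp_rot: [3.14, -0.01, 0.006]
force: [4.8, -2.1, 4.9]
opening: 0.427
finger_force: 40.0
```

```bash
python3 st.py
```

```text
t 6.1 p [ 0.6157 -0.267   0.0882] yaw(y axis) -90.37 z [ 0.0041 -0.002  -1.    ] q [-0.46   0.887  1.291  1.612 -0.877  1.324 -0.613] F [ 4.76 -2.14  4.88] T [-0.721 -0.839  0.398] op 37.1 39.994664238765836
```

Call:
carry_out(
  increments=[
    [[0,0,0,0,0,-0.15,30]],
  ],
)

```text
t: 6.2
ee_pos: [0.6157, -0.2671, 0.0882]
tcp_rot: [3.134, -0.195, 0.007]
force: [4.7, -1.5, 4.2]
opening: 0.425
finger_force: 40.0
```

```bash
python3 st.py
```

```text
t 6.2 p [ 0.6157 -0.2671  0.0882] yaw(y axis) -97.11 z [ 0.004  -0.0023 -1.    ] q [-0.464  0.899  1.305  1.612 -0.891  1.333 -0.722] F [ 4.74 -1.46  4.17] T [-0.713 -0.83   0.285] op 37.0 39.99378872103989
```

Call:
carry_out(
  increments=[
    [[0,0,0,0,0,-0.1,30]],
  ],
)

```text
t: 6.3
ee_pos: [0.6156, -0.2671, 0.0882]
tcp_rot: [3.123, -0.317, 0.007]
force: [4.9, -2.6, 4.6]
opening: 0.426
finger_force: 40.0
```

```bash
python3 st.py
```

```text
t 6.3 p [ 0.6156 -0.2671  0.0882] yaw(y axis) -101.6 z [ 0.0039 -0.0025 -1.    ] q [-0.466  0.906  1.313  1.612 -0.899  1.339 -0.796] F [ 4.92 -2.59  4.64] T [-0.689 -0.834  0.297] op 37.1 39.99694034457207
```

Call:
carry_out(
  increments=[
    [[0,0,0,0,0,0,87],[0,0,0,0,0,0,87],[0,0,0,0,0,0,87],[0,0,0,0,0,0,87],[0,0,0.25,0,0,0,87]],
  ],
)

```text
t: 6.8
ee_pos: [0.6121, -0.2646, 0.113]
tcp_rot: [-3.124, 0.311, 0.009]
force: [-0.3, 0.3, -0.4]
opening: 0.793
finger_force: 0.0
```

Call:
carry_out(
  increments=[
    [[0,0,0.3,0,0,0.18,87],[0,0,0.3,0,0,0.18,87],[-0.2,0,0.3,0,0,0.18,87],[-0.2,0,0,0,0,0.18,87],[0,0,0,0,0,0.18,87]],
  ],
)

```text
t: 7.3
ee_pos: [0.563, -0.2679, 0.2259]
tcp_rot: [-3.039, -0.793, -0.002]
force: [0.7, -0.6, -0.5]
opening: 1.003
finger_force: 0.0
```

```bash
python3 st.py; python3 - <<'E'
from h import *
c=snap('wrist','w1')
E
```

```text
t 7.3 p [ 0.563  -0.2679  0.2259] yaw(y axis) -60.75 z [ 1.4e-03  8.0e-04 -1.0e+00] q [-0.525  0.583  1.31   1.583 -0.57   1.418 -0.226] F [ 0.67 -0.58 -0.46] T [-0.1    0.101  0.032] op 87.3 0.0
```

View pics/w1.png

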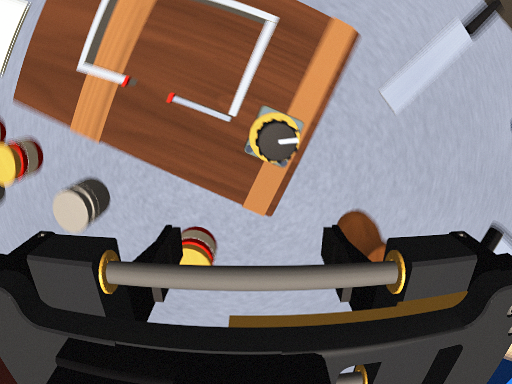

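The wrist view shows the gate closed, with red tips at (125,80) and (171,98). The knob is at (277,139) with its white line pointing right, so I'll zoom in on the lines.

```bash
python3 - <<'E'
import cv2
i=cv2.imread('pics/w1.png')[100:175,235:320]; cv2.imwrite('pics/w1c.png',cv2.resize(i,None,fx=7,fy=7,interpolation=cv2.INTER_CUBIC))
E
```

```text
(no output)
```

View pics/w1c.png

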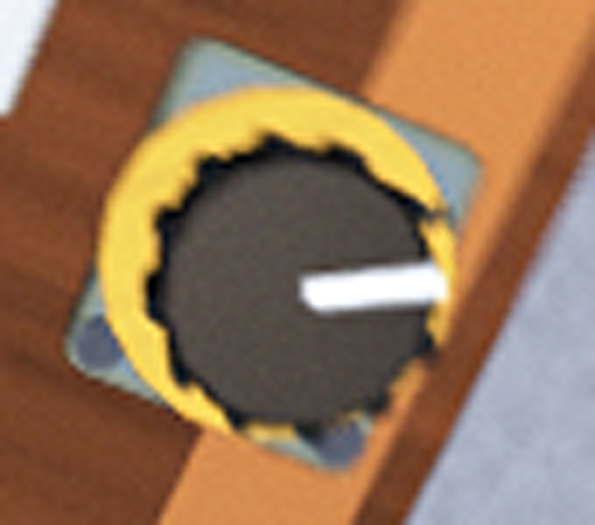

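The white line sits about 13° (≈0.23 rad) clockwise of the black index near (437,215). That means the clutch slipped within the allowed range and the gate is set. Next is the big jar at (0.4255,-0.250).

Call:
carry_out(
  increments=[
    [[-0.37,0.05,0,0,0,0.17,87],[-0.37,0.05,0,0,0,0.17,87],[-0.37,0.05,0,0,0,0.17,87],[0,0,0,0,0,0.17,87],[0,0,0,0,0,0,87]],
  ],
)

```text
t: 7.85
ee_pos: [0.4573, -0.2493, 0.2313]
tcp_rot: [-2.79, -1.439, -0.004]
force: [0.5, 0.6, 0.1]
opening: 0.999
finger_force: 0.0
```

```bash
python3 st.py; python3 - <<'E'
from h import *
from m import jars
for j in jars(manip.camera('top')): print(*j)
o=manip.get_obs(); c=snap('wrist','w2'); hs=cv2.cvtColor(c['img'],cv2.COLOR_RGB2HSV)
m=cv2.morphologyEx(cv2.inRange(hs,(17,140,120),(30,255,255)),cv2.MORPH_OPEN,np.ones((5,5)))
for k in cv2.findContours(m,0,2)[0]:
    if cv2.contourArea(k)>300: (u,v),r=cv2.minEnclosingCircle(k); print(u,v,r,wonz(c,o,u,v,.07).round(4))
E
```

```text
t 7.85 p [ 0.4573 -0.2493  0.2313] yaw(y axis) -35.44 z [ 0.0011  0.0036 -1.    ] q [-0.787  0.134  1.324  1.817 -0.139  1.295 -0.046] F [0.48 0.58 0.13] T [-0.021  0.112 -0.021] op 86.9 0.0
216.3 223.7 [0.4193 0.0532] D mm 54.1 57.4
180.9 221.8 [0.4228 0.1431] D mm 45.2 47.8
136.0 221.0 [0.4234 0.2569] D mm 45.4 48.1
231.0408172607422 195.0 25.670331954956055 [ 0.4282 -0.2515  0.07  ]
373.0 113.0 23.537303924560547 [ 0.6121 -0.2663  0.07  ]
79.16278839111328 7.418604850769043 19.318531036376953 [0.4165 0.0443 0.07  ]
```

Call:
carry_out(
  increments=[
    [[-0.13,-0.005,-0.2,0,0,0.1,87],[-0.13,0,-0.2,0,0,0,87],[0,0,-0.2,0,0,0,87],[0,0,-0.2,0,0,0,87],[0,0,0,0,0,0,87]],
  ],
)

```text
t: 8.45
ee_pos: [0.424, -0.2509, 0.1323]
tcp_rot: [-2.737, -1.539, 0.013]
force: [-1.1, -0.1, -0.5]
opening: 0.999
finger_force: 0.0
```

```bash
python3 st.py
```

```text
t 8.45 p [ 0.424  -0.2509  0.1323] yaw(y axis) -31.32 z [-0.0084 -0.0026 -1.    ] q [-0.698  0.206  1.273  1.999 -0.215  1.096  0.123] F [-1.15 -0.08 -0.53] T [-0.096  0.102 -0.023] op 86.9 0.0
```

Good. I'll descend to TCP z≈0.040 and grip.

Call:
carry_out(
  increments=[
    [[0.015,0,-0.2,0,0,0,87],[0,0,-0.2,0,0,0,87],[0,0,-0.2,0,0,0,87],[0,0,-0.17,0,0,0,87],[0,0,0,0,0,0,87]],
  ],
)

```text
t: 8.95
ee_pos: [0.4265, -0.2512, 0.0412]
tcp_rot: [-2.736, -1.541, 0.01]
force: [0.5, 0.0, -0.0]
opening: 1.002
finger_force: 0.0
```

Call:
carry_out(
  increments=[
    [[0,0,0,0,0,0,40],[0,0,0,0,0,0,40],[0,0,0,0,0,0,40],[0,0,0,0,0,0,40],[0,0,0,0,0,0,40]],
  ],
  squeeze=20,
)

```text
t: 9.45
ee_pos: [0.4281, -0.2508, 0.043]
tcp_rot: [-2.735, -1.546, 0.001]
force: [-0.4, 1.1, 6.5]
opening: 0.67
finger_force: 20.0
```

```bash
python3 st.py
```

```text
t 9.45 p [ 0.4281 -0.2508  0.043 ] yaw(y axis) -31.03 z [-9.e-04 -3.e-04 -1.e+00] q [-0.493  0.379  1.094  2.074 -0.421  0.932  0.289] F [-0.43  1.1   6.52] T [0.276 0.382 0.034] op 58.3 19.999029831960797
```

Call:
carry_out(
  increments=[
    [[0,0,0.36,0,0,0,40],[0,0,0.36,0,0,0,40],[0,0,0.36,0,0,0,40],[0.044,0.375,0,0,0,0.1,40],[0.044,0.375,0,0,0,0.1,40]],
  ],
)

```text
t: 9.95
ee_pos: [0.4378, -0.1656, 0.1727]
tcp_rot: [-2.613, -1.744, 0.0]
force: [1.3, 1.7, -5.9]
opening: 0.675
finger_force: 20.0
```

Call:
carry_out(
  increments=[
    [[0.044,0.375,0,0,0,0.1,40],[0.044,0.375,0,0,0,0.1,40],[0.044,0.375,0,0,0,0.1,40],[0.044,0.375,0,0,0,0.1,40],[0.044,0.375,0,0,0,0.1,40]],
  ],
)

```text
t: 10.45
ee_pos: [0.4634, 0.0616, 0.1722]
tcp_rot: [-2.217, -2.224, 0.003]
force: [1.3, -0.9, -3.0]
opening: 0.673
finger_force: 20.0
```

```bash
python3 st.py
```

```text
t 10.45 p [0.4634 0.0616 0.1722] yaw(y axis) 0.18 z [-2.3e-03 -1.0e-04 -1.0e+00] q [-1.218 -0.058  0.983  2.004  0.052  1.172 -0.253] F [ 1.29 -0.87 -3.02] T [-0.127 -0.071 -0.035] op 58.5 19.995729855727404
```

Call:
carry_out(
  increments=[
    [[0.137,0.331,0,0,0,0.1,40],[0.137,0.331,0,0,0,0.1,40],[0.137,0.331,0,0,0,0,40],[0.137,0.331,0,0,0,0,40],[0.137,0.331,0,0,0,0,40]],
  ],
)

```text
t: 10.95
ee_pos: [0.5461, 0.2602, 0.1715]
tcp_rot: [-2.039, -2.389, 0.006]
force: [1.2, -1.4, -2.8]
opening: 0.672
finger_force: 20.0
```

Call:
carry_out(
  increments=[
    [[0.137,0.331,0,0,0,0,40],[0.137,0.331,0,0,0,0,40],[0,0,-0.25,0,0,0,40],[0,0,-0.25,0,0,0,40],[0,0,-0.25,0,0,0,40]],
  ],
)

```text
t: 11.45
ee_pos: [0.5786, 0.3378, 0.0805]
tcp_rot: [2.04, 2.389, -0.006]
force: [-0.5, -0.7, -4.2]
opening: 0.669
finger_force: 20.0
```

```bash
python3 st.py
```

```text
t 11.45 p [0.5786 0.3378 0.0805] yaw(y axis) 9.03 z [-0.0023 -0.0028 -1.    ] q [-1.16   0.603  0.792  1.603 -0.46   1.135 -0.099] F [-0.55 -0.73 -4.21] T [-0.032  0.072 -0.005] op 58.2 19.997870600782335
```

Call:
carry_out(
  increments=[
    [[0,0,-0.15,0,0,0,40],[0,0,-0.1,0,0,0,40],[0,0,-0.02,0,0,0,40],[0,0,0,0,0,0,40]],
  ],
)

```text
t: 11.85
ee_pos: [0.5795, 0.338, 0.0506]
tcp_rot: [2.04, 2.389, -0.002]
force: [-0.0, 0.7, -3.4]
opening: 0.673
finger_force: 20.0
```

```bash
python3 st.py
```

```text
t 11.85 p [0.5795 0.338  0.0506] yaw(y axis) 9.0 z [-9.0e-04 -1.3e-03 -1.0e+00] q [-1.145  0.634  0.772  1.624 -0.485  1.086 -0.082] F [-0.03  0.74 -3.43] T [ 0.017 -0.009 -0.031] op 58.5 19.997511757537723
```

Call:
carry_out(
  increments=[
    [[0,0,-0.02,0,0,0,40],[0,0,0,0,0,0,80],[0,0,0,0,0,0,80],[0,0,0,0,0,0,80],[0,0,0.2,0,0,0,80]],
  ],
)

```text
t: 12.35
ee_pos: [0.5774, 0.3373, 0.0695]
tcp_rot: [-2.039, -2.388, 0.01]
force: [-0.3, 0.1, -0.8]
opening: 0.897
finger_force: 0.0
```

Call:
carry_out(
  increments=[
    [[0,0,0.4,0,0,0,80],[0,0,0.4,0,0,0,80],[-0.183,-0.339,0,0,0,0,80],[-0.183,-0.339,0,0,0,0,80],[-0.183,-0.339,0,0,0,0,80]],
  ],
)

```text
t: 12.85
ee_pos: [0.5128, 0.2145, 0.1679]
tcp_rot: [2.04, 2.389, -0.002]
force: [1.0, -0.7, 1.3]
opening: 0.923
finger_force: 0.0
```

Call:
carry_out(
  increments=[
    [[-0.183,-0.339,0,0,0,0,80],[-0.183,-0.339,0,0,0,0,80],[-0.183,-0.339,0,0,0,0,80],[-0.183,-0.339,0,0,0,0,80],[0,0,0,0,0,0,80]],
  ],
)

```text
t: 13.35
ee_pos: [0.4237, 0.049, 0.1679]
tcp_rot: [-2.043, -2.378, -0.007]
force: [0.9, 1.9, 0.9]
opening: 0.925
finger_force: 0.0
```

```bash
python3 st.py;python3 - <<'E'
from h import *
from m import jars
c=snap('top','top2')
for j in jars(c): print(*j)
E
```

```text
t 13.35 p [0.4237 0.049  0.1679] yaw(y axis) 8.67 z [-0.0022  0.0073 -1.    ] q [-1.307 -0.258  0.986  2.094  0.222  1.2   -0.267] F [0.88 1.85 0.88] T [-0.056 -0.011 -0.044] op 80.5 0.0
136.0 221.0 [0.4234 0.2569] D mm 45.7 48.1
108.4 159.3 [0.5816 0.3362] D mm 53.6 56.9
```

View pics/top2.png

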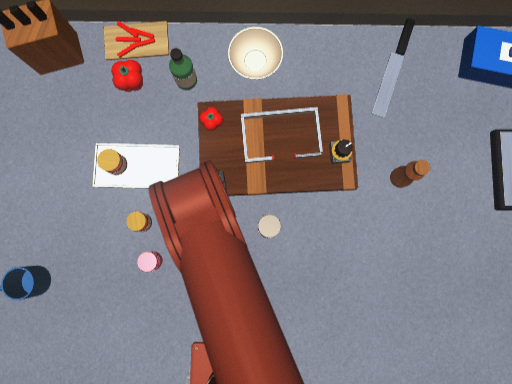

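The top view shows the first jar standing in the tray at (108,159) and the arm now over the second big jar. I'll descend.

Call:
carry_out(
  increments=[
    [[0,0.02,-0.27,0,0,0,84],[0,0,-0.27,0,0,0,84],[0,0,-0.27,0,0,0,84],[0,0,-0.25,0,0,0,84],[0,0,0,0,0,0,84]],
  ],
)

```text
t: 13.9
ee_pos: [0.4234, 0.0537, 0.037]
tcp_rot: [2.037, 2.386, -0.023]
force: [-1.5, -0.5, -0.2]
opening: 0.963
finger_force: 0.0
```

```bash
python3 st.py
```

```text
t 13.9 p [0.4234 0.0537 0.037 ] yaw(y axis) 9.04 z [-0.0063 -0.0141 -0.9999] q [-1.35   0.191  1.21   2.228 -0.218  0.866  0.156] F [-1.54 -0.46 -0.21] T [-0.087  0.115 -0.007] op 83.8 0.0
```

Call:
carry_out(
  increments=[
    [[0,0,0,0,0,0,40],[0,0,0,0,0,0,40],[0,0,0,0,0,0,40],[0,0,0,0,0,0,40],[0,0,0,0,0,0,40]],
  ],
)

```text
t: 14.4
ee_pos: [0.4254, 0.0564, 0.0413]
tcp_rot: [-2.038, -2.387, -0.001]
force: [-5.6, 0.3, 12.9]
opening: 0.668
finger_force: 20.0
```

```bash
python3 st.py
```

```text
t 14.4 p [0.4254 0.0564 0.0413] yaw(y axis) 9.02 z [-0.0015  0.0021 -1.    ] q [-1.35   0.17   1.211  2.225 -0.212  0.868  0.152] F [-5.56  0.25 12.92] T [-0.012  1.355 -0.019] op 58.1 20.002628813381307
```

Call:
carry_out(
  increments=[
    [[0,0,0.36,0,0,0,40],[0,0,0.36,0,0,0,40],[0,0,0.36,0,0,0,40],[0.25,0.28,0,0,0,0,40],[0.25,0.28,0,0,0,0,40]],
  ],
)

```text
t: 14.9
ee_pos: [0.4554, 0.1099, 0.1419]
tcp_rot: [-2.0, -2.372, -0.013]
force: [-0.7, -0.0, -3.7]
opening: 0.672
finger_force: 20.0
```

Call:
carry_out(
  increments=[
    [[0.25,0.28,0,0,0,0,40],[0.25,0.28,0,0,0,0,40],[0.25,0.28,0,0,0,0,40],[0,0,-0.25,0,0,0,40],[0,0,-0.25,0,0,0,40]],
  ],
)

```text
t: 15.4
ee_pos: [0.5333, 0.1937, 0.0795]
tcp_rot: [-2.016, -2.376, 0.023]
force: [-0.8, -1.0, -4.3]
opening: 0.672
finger_force: 20.0
```

```bash
python3 st.py
```

```text
t 15.4 p [0.5333 0.1937 0.0795] yaw(y axis) 9.38 z [-0.0288  0.0047 -0.9996] q [-1.242  0.506  1.053  1.856 -0.505  1.103  0.172] F [-0.83 -0.97 -4.26] T [-0.136  0.073  0.084] op 58.4 20.000928785302676
```

Call:
carry_out(
  increments=[
    [[0.12,0.1,0,0,0,0,40],[0.12,0.1,0,0,0,0,40],[0.11,0.08,0,0,0,0,40],[0,0,0,0,0,0,40]],
  ],
)

```text
t: 15.8
ee_pos: [0.5752, 0.228, 0.0803]
tcp_rot: [-2.016, -2.376, 0.023]
force: [-0.1, -0.2, -3.0]
opening: 0.675
finger_force: 20.0
```

```bash
python3 st.py
```

```text
t 15.8 p [0.5752 0.228  0.0803] yaw(y axis) 9.39 z [-0.0291  0.0054 -0.9996] q [-1.171  0.6    0.997  1.725 -0.559  1.156  0.161] F [-0.14 -0.24 -2.99] T [-0.063 -0.011  0.026] op 58.7 20.000418865238316
```

Call:
carry_out(
  increments=[
    [[0,0,-0.1,-0.007,-0.037,0,40],[0,0,-0.1,0,0,0,40],[0,0,-0.05,0,0,0,40],[0,0,-0.02,0,0,0,40],[0,0,0,0,0,0,40]],
  ],
)

```text
t: 16.3
ee_pos: [0.574, 0.2258, 0.0473]
tcp_rot: [-2.035, -2.393, 0.004]
force: [0.2, 0.8, -3.7]
opening: 0.673
finger_force: 20.0
```

```bash
python3 st.py
```

```text
t 16.3 p [0.574  0.2258 0.0473] yaw(y axis) 9.24 z [-0.0023 -0.0013 -1.    ] q [-1.176  0.623  0.98   1.775 -0.585  1.069  0.175] F [ 0.21  0.84 -3.74] T [-0.081  0.034  0.056] op 58.5 20.000049087102525
```

Call:
carry_out(
  increments=[
    [[0,0,-0.01,0,0,0,40],[0,0,0,0,0,0,80],[0,0,0,0,0,0,80],[0,0,0,0,0,0,80],[0,0,0.2,0,0,0,80]],
  ],
)

```text
t: 16.8
ee_pos: [0.5723, 0.2259, 0.0681]
tcp_rot: [-2.033, -2.392, 0.009]
force: [-0.6, -0.3, -0.1]
opening: 0.898
finger_force: 0.0
```

Call:
carry_out(
  increments=[
    [[0,0,0.4,0,0,0,80],[0,0,0.4,0,0,0,80],[-0.25,0.05,0,0,0,0,80],[-0.25,0.05,0,0,0,0,80],[-0.25,0.05,0,0,0,0,80]],
  ],
)

```text
t: 17.3
ee_pos: [0.4833, 0.2441, 0.1663]
tcp_rot: [-2.035, -2.393, 0.002]
force: [-0.2, 1.0, 0.6]
opening: 0.923
finger_force: 0.0
```

Call:
carry_out(
  increments=[
    [[-0.25,0.05,0,0,0,0,80],[-0.25,0.06,0,0,0,0,80],[0,0,0,0,0,0,80]],
  ],
)

```text
t: 17.6
ee_pos: [0.4192, 0.2612, 0.1655]
tcp_rot: [-2.02, -2.398, 0.004]
force: [-1.1, 1.5, 0.4]
opening: 0.917
finger_force: 0.0
```

```bash
python3 st.py;python3 - <<'E'
from h import *
from m import jars
c=manip.camera('top')
for j in jars(c): print(*j)
E
```

```text
t 17.6 p [0.4192 0.2612 0.1655] yaw(y axis) 9.77 z [-0.0063  0.0024 -1.    ] q [-1.874  0.131  1.338  1.96  -0.145  1.159 -0.308] F [-1.11  1.54  0.41] T [-0.063  0.04  -0.037] op 79.8 0.0
181.0 222.0 [0.4224 0.1427] D mm 45.4 48.1
136.1 220.8 [0.4238 0.2568] D mm 44.9 47.6
152.0 162.5 [0.5747 0.223 ] D mm 53.6 56.6
108.5 159.5 [0.581  0.3359] D mm 53.8 57.1
```

Call:
carry_out(
  increments=[
    [[0.035,-0.035,-0.2,0,0,0.15,80],[0,0,-0.2,0,0,0.15,80],[0,0,-0.2,0,0,0.1,80]],
  ],
)

```text
t: 17.95
ee_pos: [0.4298, 0.2522, 0.0933]
tcp_rot: [1.631, 2.684, -0.003]
force: [0.3, -0.1, 0.3]
opening: 0.917
finger_force: 0.0
```

```bash
python3 st.py
```

```text
t 17.95 p [0.4298 0.2522 0.0933] yaw(y axis) 27.42 z [-4.0e-04 -1.7e-03 -1.0e+00] q [-1.615  0.27   1.136  2.028 -0.287  1.017  0.139] F [ 0.33 -0.07  0.33] T [ 0.014  0.074 -0.016] op 79.8 0.0
```

Call:
carry_out(
  increments=[
    [[-0.05,0.037,-0.1,0,0,0,80],[0,0,-0.15,0,0,0,80],[0,0,-0.15,0,0,0,80],[0,0,-0.03,0,0,0,80],[0,0,0,0,0,0,80]],
  ],
)

```text
t: 18.45
ee_pos: [0.4227, 0.2568, 0.0426]
tcp_rot: [1.639, 2.68, -0.005]
force: [-0.1, -0.3, -0.4]
opening: 0.917
finger_force: 0.0
```

```bash
python3 st.py
```

```text
t 18.45 p [0.4227 0.2568 0.0426] yaw(y axis) 27.11 z [-0.0012 -0.0031 -1.    ] q [-1.544  0.358  1.055  2.075 -0.389  0.924  0.198] F [-0.05 -0.27 -0.45] T [-0.083  0.013 -0.007] op 79.7 0.0
```

Call:
carry_out(
  increments=[
    [[0,0,0,0,0,0,30],[0,0,0,0,0,0,30],[0,0,0,0,0,0,30],[0,0,0,0,0,0,30],[0,0,0,0,0,0,30]],
  ],
  squeeze=12,
)

```text
t: 18.95
ee_pos: [0.4225, 0.2578, 0.0428]
tcp_rot: [-1.635, -2.682, 0.002]
force: [-0.4, -0.0, 2.0]
opening: 0.571
finger_force: 12.0
```

```bash
python3 st.py
```

```text
t 18.95 p [0.4225 0.2578 0.0428] yaw(y axis) 27.27 z [-8.0e-04 -1.2e-03 -1.0e+00] q [-1.545  0.356  1.054  2.075 -0.389  0.923  0.2  ] F [-0.43 -0.05  2.02] T [ 0.017  0.089 -0.024] op 49.7 11.998223836999387
```

Call:
carry_out(
  increments=[
    [[0,0,0.3,0,0,0,30],[0,0,0.4,0,0,0,30],[0,0,0.4,0,0,0,30],[0.11,-0.318,0,0,0,-0.047,30],[0.11,-0.318,0,0,0,-0.047,30]],
  ],
  squeeze=15,
)

```text
t: 19.45
ee_pos: [0.4488, 0.1822, 0.1753]
tcp_rot: [-1.728, -2.622, -0.0]
force: [1.1, -0.4, -2.7]
opening: 0.57
finger_force: 15.0
```

Call:
carry_out(
  increments=[
    [[0.11,-0.318,0,0,0,-0.047,30],[0.11,-0.318,0,0,0,-0.047,30],[0.11,-0.318,0,0,0,-0.047,30],[0.11,-0.318,0,0,0,-0.047,30],[0.11,-0.318,0,0,0,-0.047,30]],
  ],
)

```text
t: 19.95
ee_pos: [0.5147, -0.0108, 0.1742]
tcp_rot: [-1.967, -2.448, 0.003]
force: [0.6, 0.5, -0.7]
opening: 0.569
finger_force: 15.0
```

Call:
carry_out(
  increments=[
    [[0.11,-0.318,0,0,0,-0.047,30],[0.11,-0.318,0,0,0,-0.047,30],[0.11,-0.318,0,0,0,-0.047,30],[0,0,0,0,0,0,30]],
  ],
)

```text
t: 20.35
ee_pos: [0.5535, -0.1324, 0.1746]
tcp_rot: [2.112, 2.323, -0.008]
force: [-0.9, 0.0, -2.3]
opening: 0.571
finger_force: 15.0
```

```bash
python3 st.py
```

```text
t 20.35 p [ 0.5535 -0.1324  0.1746] yaw(y axis) 5.45 z [-0.0018 -0.0053 -1.    ] q [-0.8    0.398  1.197  1.78  -0.386  1.234  0.598] F [-0.94  0.04 -2.31] T [-0.111  0.094  0.046] op 49.6 14.998078483622521
```

Call:
carry_out(
  increments=[
    [[-0.03,0.067,-0.2,0,0,0.01,30],[0,0,-0.25,0,0,0,30],[0,0,-0.25,0,0,0,30],[0,0,-0.12,0,0,0,30],[0,0,0,0,0,0,30]],
  ],
)

```text
t: 20.85
ee_pos: [0.5496, -0.116, 0.0748]
tcp_rot: [-2.089, -2.343, 0.007]
force: [0.3, -0.2, -2.6]
opening: 0.57
finger_force: 15.0
```

```bash
python3 st.py; python3 - <<'E'
from h import *
c=snap('wrist','w3'); s=snap('side','s3')
a=cv2.imread('pics/w3.png'); b=cv2.resize(cv2.imread('pics/s3.png')[130:280,220:420],None,fx=2,fy=2,interpolation=cv2.INTER_CUBIC)
p=np.zeros((600,800,3),'uint8'); p[:290,:400]=cv2.resize(a,(400,300))[:290]; p[300:600,:400]=b; p[:384,400:800]=cv2.resize(snap('top','t3')['img'][80:210,190:365][:,:,::-1],(400,384)); cv2.imwrite('pics/mix.png',p)
E
```

```text
t 20.85 p [ 0.5496 -0.116   0.0748] yaw(y axis) 6.55 z [-0.0047 -0.0016 -1.    ] q [-0.731  0.496  1.082  1.893 -0.499  1.062  0.672] F [ 0.28 -0.2  -2.6 ] T [-0.131  0.053 -0.001] op 49.6 14.991268099984154
```

View pics/mix.png

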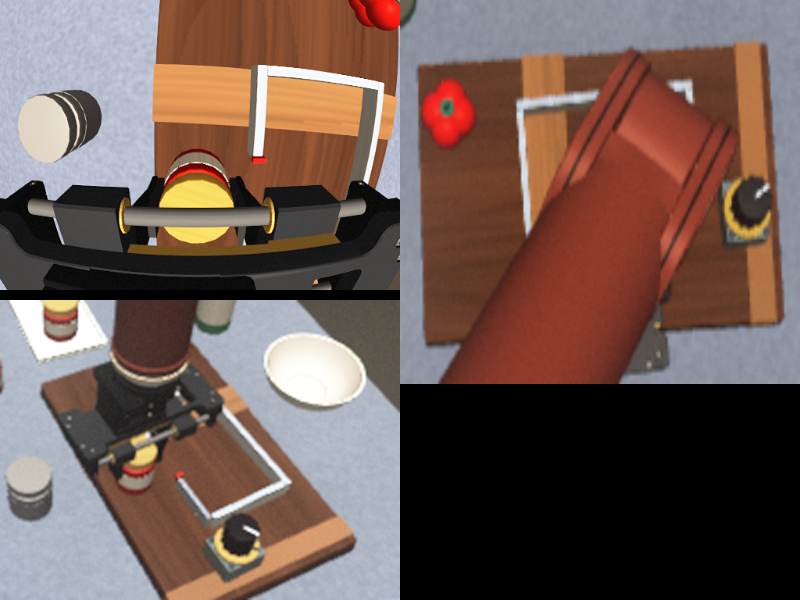

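The composite shows the jar held upright before the gate. In the wrist view, the left gate tip's red face is at about (330,203) and the lid is at (252,265) in full pixels. I'll measure both relative to the tool.

```bash
cat > rel.py <<'E'
from h import *
o=manip.get_obs(); c=manip.camera('wrist'); hs=cv2.cvtColor(c['img'],cv2.COLOR_RGB2HSV)
th=np.radians(6.04);R=np.array([[np.cos(th),-np.sin(th)],[np.sin(th),np.cos(th)]]);t=np.array([.6593,-.1126])
G=lambda p:(R.T@(p[:2]-t)*1000).round(1)
print('TCP gauge mm',G(o['ee_pos']))
red=cv2.inRange(hs,(0,170,110),(8,255,255))|cv2.inRange(hs,(172,170,110),(179,255,255))
for k in cv2.findContours(red,0,2)[0]:
    x,y,w,h=cv2.boundingRect(k)
    if cv2.contourArea(k)<15 : continue
    q=k[:,0].astype(float); print('red',x,y,w,h,'box top-left z55',G(wonz(c,o,x,y,.055)),'tr',G(wonz(c,o,x+w,y,.055)),'br z55',G(wonz(c,o,x+w,y+h,.055)))
lid=cv2.inRange(hs,(20,140,120),(30,255,255)); lid[:225]=0; lid[330:]=0
k=max(cv2.findContours(lid,0,2)[0],key=cv2.contourArea); x,y,w,h=cv2.boundingRect(k); zl=o['ee_pos'][2]-.0428+.07
print('lid',x,y,w,h,'left/right mid',G(wonz(c,o,x,y+h/2,zl)),G(wonz(c,o,x+w,y+h/2,zl)),'bottom',G(wonz(c,o,x+w/2,y+h,zl)),'top',G(wonz(c,o,x+w/2,y,zl)))
E
python3 rel.py; python3 - <<'E'
from h import *
c=manip.camera('side'); hs=cv2.cvtColor(c['img'],cv2.COLOR_RGB2HSV)
red=(cv2.inRange(hs,(0,150,110),(8,255,255))|cv2.inRange(hs,(172,150,110),(179,255,255)))
th=np.radians(6.04);R=np.array([[np.cos(th),-np.sin(th)],[np.sin(th),np.cos(th)]]);t=np.array([.6593,-.1126])
for k in cv2.findContours(red,0,2)[0]:
    x,y,w,h=cv2.boundingRect(k)
    if 295<x<325 and 200<y<240: print(x,y,w,h,[(R.T@(onz(c,*q,.055)[:2]-t)*1000).round(1) for q in ((x,y+h/2),(x+w,y+h/2),(x+w/2,y))])
E
```

```text
TCP gauge mm [-107.8    7.6]
red 210 214 83 29 box top-left z55 [-134.6   18.9] tr [-81.1  19.4] br z55 [-79.9  -1.5]
red 318 196 19 11 box top-left z55 [-65.6  31.7] tr [-52.8  31.8] br z55 [-52.1  24.3]
red 462 0 50 39 box top-left z55 [ 41.6 179.4] tr [102.4 199.4] br z55 [ 97.4 162.9]
red 445 0 30 34 box top-left z55 [ 24.9 174.5] tr [ 55.5 183.7] br z55 [ 52.6 155.1]
lid 204 231 95 35 left/right mid [-131.1   20. ] [-84.6  20.4] bottom [-107.8   10.5] top [-107.9   29.8]
307 216 5 4 [array([-66.2, -24. ]), array([-54.4, -30. ]), array([-56.7, -21.5])]
```

Call:
carry_out(
  increments=[
    [[0.05,-0.03,-0.01,0,0,-0.005,30],[0.04,-0.023,0,0,0,0,30],[0,0,0,0,0,0,30],[0,0,0,0,0,0,30]],
  ],
)

```text
t: 21.5
ee_pos: [0.5615, -0.1228, 0.0749]
tcp_rot: [-2.095, -2.34, 0.004]
force: [0.1, -0.0, -3.1]
opening: 0.573
finger_force: 15.0
```

```bash
python3 st.py; python3 rel.py
```

```text
t 21.5 p [ 0.5615 -0.1228  0.0749] yaw(y axis) 6.32 z [-0.0021 -0.0016 -1.    ] q [-0.697  0.52   1.067  1.863 -0.515  1.071  0.684] F [ 0.14 -0.05 -3.12] T [-0.055  0.036  0.005] op 49.8 14.993360809748992
TCP gauge mm [-98.3   0.1]
red 210 214 84 30 box top-left z55 [-124.8   12.5] tr [-71.4  12.8] br z55 [-70.1  -8.6]
red 304 186 20 11 box top-left z55 [-66.   31.3] tr [-53.2  31.4] br z55 [-52.6  24.2]
red 460 0 52 24 box top-left z55 [ 47.6 169.4] tr [109.4 189.4] br z55 [105.8 166.8]
red 444 0 25 21 box top-left z55 [ 32.2 165. ] tr [ 56.8 172.2] br z55 [ 54.9 154.7]
lid 204 231 95 35 left/right mid [-121.5   12.6] [-75.1  12.9] bottom [-98.2   3.1] top [-98.3  22.4]
```

Call:
carry_out(
  increments=[
    [[0.1,0,-0.01,0,0,0,30],[0.1,0.01,0,0,0,0,30],[0.05,0.005,0,0,0,0,30],[0,0,0,0,0,0,30]],
  ],
  squeeze=8,
)

```text
t: 21.95
ee_pos: [0.5926, -0.1202, 0.0735]
tcp_rot: [-2.094, -2.342, 0.004]
force: [0.2, 1.6, -1.9]
opening: 0.572
finger_force: 8.0
```

```bash
python3 st.py; python3 rel.py
```

```text
t 21.95 p [ 0.5926 -0.1202  0.0735] yaw(y axis) 6.4 z [-0.0018 -0.0017 -1.    ] q [-0.65   0.576  1.029  1.789 -0.549  1.098  0.682] F [ 0.16  1.64 -1.86] T [ 0.264 -0.05  -0.017] op 49.7 7.9953499761541025
TCP gauge mm [-67.1  -0.5]
red 210 214 83 30 box top-left z55 [-93.4  12.4] tr [-41.   12.7] br z55 [-39.8  -8.5]
red 254 184 18 12 box top-left z55 [-65.8  32.1] tr [-54.8  32.2] br z55 [-54.6  24.6]
red 430 0 46 10 box top-left z55 [ 49.9 160.6] tr [ 94.  173.3] br z55 [ 93.  164.8]
red 414 0 22 10 box top-left z55 [ 36.8 157.3] tr [ 55.1 162. ] br z55 [ 54.4 154.2]
lid 204 231 95 35 left/right mid [-90.3  11.9] [-43.9  12.3] bottom [-67.    2.4] top [-67.1  21.7]
```

Call:
carry_out(
  increments=[
    [[0.1,0.012,0,0,0,0,30],[0.1,0.011,0,0,0,0,30],[0,0,0,0,0,0,30]],
  ],
)

```text
t: 22.3
ee_pos: [0.6171, -0.1175, 0.0738]
tcp_rot: [2.093, 2.342, -0.003]
force: [-0.3, -0.0, -2.5]
opening: 0.573
finger_force: 8.0
```

Call:
carry_out(
  increments=[
    [[0.1,0.011,0,0,0,0,30],[0.1,0.011,0,0,0,0,30],[0.1,0.011,0,0,0,0,30],[0,0,0,0,0,0,30]],
  ],
)

```text
t: 22.7
ee_pos: [0.6524, -0.1138, 0.0736]
tcp_rot: [2.094, 2.342, -0.004]
force: [-0.4, 0.5, -2.1]
opening: 0.577
finger_force: 8.0
```

```bash
python3 st.py; python3 rel.py
```

```text
t 22.7 p [ 0.6524 -0.1138  0.0736] yaw(y axis) 6.39 z [-0.0014 -0.0019 -1.    ] q [-0.575  0.675  0.975  1.637 -0.598  1.158  0.66 ] F [-0.4   0.48 -2.15] T [-0.025 -0.014  0.039] op 50.2 7.999408595496789
TCP gauge mm [-7.  -0.4]
red 210 214 84 30 box top-left z55 [-33.3  12.4] tr [19.8 12.8] br z55 [21.  -8.5]
red 154 185 18 11 box top-left z55 [-68.6  31.4] tr [-56.6  31.4] br z55 [-57.2  24.2]
lid 204 232 95 34 left/right mid [-30.2  11.8] [16.2 12.1] bottom [-6.9  2.5] top [-7.  21.3]
```

Call:
carry_out(
  increments=[
    [[0.036,-0.101,0,0,0,0,30],[0.036,-0.101,0,0,0,0,30],[0.036,-0.101,0,0,0,0,30],[0.036,-0.101,0,0,0,0,30],[0,0,-0.004,0,0,0,30]],
  ],
)

```text
t: 23.25
ee_pos: [0.6686, -0.166, 0.0735]
tcp_rot: [2.099, 2.337, -0.005]
force: [-0.2, -0.8, -1.6]
opening: 0.57
finger_force: 8.0
```

Call:
carry_out(
  increments=[
    [[0,0,0,0,0,0,66],[0,0,0,0,0,0,66],[0,0,0,0,0,0,66],[0,0,0.1,0,0,0,66],[0,0,0.3,0,0,0,66]],
  ],
)

```text
t: 23.75
ee_pos: [0.6671, -0.161, 0.1194]
tcp_rot: [-2.091, -2.338, 0.007]
force: [1.3, -0.3, 0.1]
opening: 0.753
finger_force: 0.0
```

```bash
python3 st.py; python3 rel.py|head -1
```

```text
t 23.75 p [ 0.6671 -0.161   0.1194] yaw(y axis) 6.38 z [-6.9e-03 -3.0e-04 -1.0e+00] q [-0.483  0.678  0.987  1.525 -0.578  1.262  0.696] F [ 1.27 -0.33  0.07] T [-0.066  0.016  0.035] op 65.5 0.0
TCP gauge mm [  2.7 -49. ]
```

Call:
carry_out(
  increments=[
    [[0,0,0.4,0,0,0,75],[-0.226,0.281,0,0,0,0.035,75],[-0.226,0.281,0,0,0,0.035,75],[-0.226,0.281,0,0,0,0.035,75],[-0.226,0.281,0,0,0,0.035,75]],
  ],
)

```text
t: 24.3
ee_pos: [0.5593, -0.0264, 0.1697]
tcp_rot: [-1.962, -2.453, 0.002]
force: [0.3, 1.1, 1.8]
opening: 0.857
finger_force: 0.0
```

Call:
carry_out(
  increments=[
    [[-0.226,0.281,0,0,0,0.035,75],[-0.226,0.281,0,0,0,0.035,75],[-0.226,0.281,0,0,0,0.035,75],[-0.226,0.281,0,0,0,0.035,75],[0,0,0,0,0,0,75]],
  ],
)

```text
t: 24.8
ee_pos: [0.4643, 0.0935, 0.172]
tcp_rot: [-1.834, -2.54, -0.006]
force: [0.4, 0.5, 0.8]
opening: 0.859
finger_force: 0.0
```

```bash
python3 st.py; python3 - <<'E'
from h import *
from m import jars
c=snap('top','top4')
for j in jars(c): print(*j)
E
```

```text
t 24.8 p [0.4643 0.0935 0.172 ] yaw(y axis) 18.35 z [-0.0046  0.0083 -1.    ] q [-1.581 -0.094  1.275  1.996  0.088  1.176 -0.021] F [0.42 0.5  0.75] T [-0.043  0.079 -0.001] op 74.8 0.0
108.3 159.5 [0.5811 0.3364] D mm 52.4 56.2
303.6 126.2 [ 0.6762 -0.1685] D mm 48.4 51.3
```

View pics/top4.png

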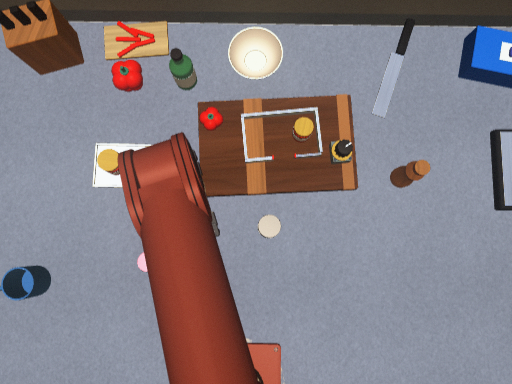

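The top view shows the first small jar upright in the pen at (304,127). I'll continue to the last jar.

Call:
carry_out(
  increments=[
    [[-0.12,0.14,-0.1,0,0,0.05,75],[-0.12,0.14,-0.1,0,0,0.05,75],[-0.11,0.13,0,0,0,0,75],[0,0,0,0,0,0,75]],
  ],
)

```text
t: 25.25
ee_pos: [0.4239, 0.1378, 0.1472]
tcp_rot: [-1.746, -2.611, 0.008]
force: [1.1, -0.1, 0.8]
opening: 0.864
finger_force: 0.0
```

```bash
python3 st.py; python3 - <<'E'
from h import *
o=manip.get_obs(); c=snap('wrist','w5'); hs=cv2.cvtColor(c['img'],cv2.COLOR_RGB2HSV)
m=cv2.morphologyEx(cv2.inRange(hs,(17,140,120),(30,255,255)),cv2.MORPH_OPEN,np.ones((5,5)))
for k in cv2.findContours(m,0,2)[0]:
    if cv2.contourArea(k)>300: (u,v),r=cv2.minEnclosingCircle(k); print(u,v,r,cv2.boundingRect(k),wonz(c,o,u,v,.07).round(4))
s=manip.camera('side'); hs=cv2.cvtColor(s['img'],cv2.COLOR_RGB2HSV); m=cv2.inRange(hs,(17,140,120),(28,255,255))
for k in cv2.findContours(m,0,2)[0]:
    if cv2.contourArea(k)>60: (u,v),r=cv2.minEnclosingCircle(k); print('side',u,v,r,onz(s,u,v,.07).round(3))
E
```

```text
t 25.25 p [0.4239 0.1378 0.1472] yaw(y axis) 22.47 z [-0.0036 -0.004  -1.    ] q [-1.586 -0.15   1.122  2.081  0.151  1.135 -0.14 ] F [ 1.09 -0.14  0.79] T [-0.083 -0.042  0.039] op 75.2 0.0
254.44203186035156 196.0797119140625 29.70197868347168 (225, 168, 60, 57) [0.4233 0.1442 0.07  ]
438.0 182.5 31.148935317993164 (415, 153, 49, 60) [0.5765 0.2217 0.07  ]
484.0 80.0 30.083316802978516 (466, 51, 40, 59) [0.5822 0.3354 0.07  ]
side 92.06148529052734 65.00927734375 20.569698333740234 [0.138 0.806 0.07 ]
```

Call:
carry_out(
  increments=[
    [[-0.01,0.045,-0.2,0,0,0,75],[0,0,-0.25,0,0,0,75],[0,0,-0.25,0,0,0,75],[0,0,-0.15,0,0,0,75],[0,0,0,0,0,0,75]],
  ],
)

```text
t: 25.85
ee_pos: [0.4235, 0.14, 0.0439]
tcp_rot: [1.749, 2.607, -0.015]
force: [0.7, 1.2, 0.6]
opening: 0.861
finger_force: 0.0
```

```bash
python3 st.py
```

```text
t 25.85 p [0.4235 0.14   0.0439] yaw(y axis) 22.27 z [-0.0035 -0.0091 -1.    ] q [-1.502  0.248  1.199  2.183 -0.288  0.894  0.26 ] F [0.7  1.16 0.63] T [-0.055  0.066 -0.001] op 74.9 0.0
```

Call:
carry_out(
  increments=[
    [[0,0,0,0,0,0,30],[0,0,0,0,0,0,30],[0,0,0,0,0,0,30],[0,0,0,0,0,0,30],[0,0,0,0,0,0,30]],
  ],
  squeeze=12,
)

```text
t: 26.35
ee_pos: [0.4236, 0.1436, 0.0461]
tcp_rot: [-1.745, -2.611, 0.003]
force: [-1.2, -0.4, 7.7]
opening: 0.57
finger_force: 12.0
```

```bash
python3 st.py
```

```text
t 26.35 p [0.4236 0.1436 0.0461] yaw(y axis) 22.47 z [-0.0022 -0.001  -1.    ] q [-1.507  0.238  1.2    2.181 -0.285  0.895  0.257] F [-1.16 -0.45  7.7 ] T [-0.158  0.403 -0.03 ] op 49.6 12.001407493371516
```

Call:
carry_out(
  increments=[
    [[0,0,0.3,0,0,0,30],[0,0,0.4,0,0,0,30],[0,0,0.3,0,0,0,30],[0.131,-0.279,0,0,0,-0.045,30],[0.131,-0.279,0,0,0,-0.045,30]],
  ],
  squeeze=15,
)

```text
t: 26.85
ee_pos: [0.4502, 0.0806, 0.142]
tcp_rot: [-1.815, -2.543, 0.002]
force: [-0.7, 0.7, -4.2]
opening: 0.571
finger_force: 15.0
```

Call:
carry_out(
  increments=[
    [[0.131,-0.279,0,0,0,-0.045,30],[0.131,-0.279,0,0,0,-0.045,30],[0.131,-0.279,0,0,0,-0.045,30],[0.131,-0.279,0,0,0,-0.045,30],[0.131,-0.279,0,0,0,-0.045,30]],
  ],
)

```text
t: 27.35
ee_pos: [0.5235, -0.0788, 0.1416]
tcp_rot: [-2.026, -2.382, 0.013]
force: [-0.5, 0.8, -2.9]
opening: 0.568
finger_force: 15.0
```

Call:
carry_out(
  increments=[
    [[0.08,-0.279,0,0,0,-0.045,30],[0,0,0,0,0,0,30]],
  ],
)

```text
t: 27.55
ee_pos: [0.5326, -0.1176, 0.1425]
tcp_rot: [-2.08, -2.339, 0.015]
force: [-1.0, 0.5, -3.0]
opening: 0.572
finger_force: 15.0
```

```bash
python3 st.py; python3 rel.py
```

```text
t 27.55 p [ 0.5326 -0.1176  0.1425] yaw(y axis) 6.73 z [-1.500e-02  5.000e-04 -9.999e-01] q [-0.839  0.388  1.197  1.861 -0.387  1.176  0.609] F [-0.98  0.49 -2.99] T [-0.101  0.046  0.035] op 49.8 14.998935812618583
TCP gauge mm [-126.5    8.4]
red 319 235 13 10 box top-left z55 [-65.8 -24.7] tr [-53.4 -24.8] br z55 [-52.2 -35.1]
red 210 209 82 29 box top-left z55 [-164.1   -0.9] tr [-92.4   0.3] br z55 [-90.7 -27.7]
red 324 174 15 9 box top-left z55 [-66.2  32.3] tr [-52.8  32.7] br z55 [-52.1  24.7]
red 423 9 24 41 box top-left z55 [ 25.  190.5] tr [ 53.5 197.8] br z55 [ 51.2 155.4]
red 431 0 57 54 box top-left z55 [ 34.9 202.4] tr [113.  225.8] br z55 [107.3 163.7]
lid 205 226 94 40 left/right mid [-149.    21.9] [-103.2   22.8] bottom [-125.9   11.3] top [-126.2   33.1]
```

Call:
carry_out(
  increments=[
    [[0.11,-0.025,-0.1,0,-0.019,-0.01,30],[0.11,-0.025,-0.2,0,0,0,30],[0,0,-0.2,0,0,0,30],[0,0,-0.04,0,0,0,30],[0,0,0,0,0,0,30]],
  ],
)

```text
t: 28.1
ee_pos: [0.5589, -0.1157, 0.0773]
tcp_rot: [-2.081, -2.348, -0.003]
force: [0.5, 0.5, -2.6]
opening: 0.571
finger_force: 15.0
```

```bash
sed -i 's/-.0428/-.0461/' rel.py; python3 st.py; python3 rel.py
```

```text
t 28.1 p [ 0.5589 -0.1157  0.0773] yaw(y axis) 6.89 z [-0.0019  0.0045 -1.    ] q [-0.714  0.51   1.074  1.87  -0.514  1.075  0.685] F [ 0.51  0.53 -2.63] T [-0.07   0.035  0.017] op 49.7 14.99952103709802
TCP gauge mm [-100.1    7.5]
red 211 208 81 28 box top-left z55 [-126.3   23. ] tr [-74.5  23.7] br z55 [-73.2   4. ]
red 306 197 20 11 box top-left z55 [-65.9  31.2] tr [-52.7  31.4] br z55 [-52.   23.9]
red 455 0 57 38 box top-left z55 [ 41.9 178.7] tr [110.  201.3] br z55 [105.1 165.4]
red 437 0 31 34 box top-left z55 [ 24.9 173.7] tr [ 55.3 182.8] br z55 [ 52.7 154.5]
lid 204 225 96 41 left/right mid [-124.    19.6] [-76.   20.3] bottom [-99.8   8.3] top [-100.2   31.2]
```

Call:
carry_out(
  increments=[
    [[0.007,-0.066,0,0,0,-0.01,30],[0,0,0,0,0,0,30],[0,0,0,0,0,0,30]],
  ],
  squeeze=8,
)

```text
t: 28.45
ee_pos: [0.5602, -0.1255, 0.0778]
tcp_rot: [-2.094, -2.338, -0.004]
force: [-0.2, -0.2, -3.4]
opening: 0.572
finger_force: 8.0
```

```bash
python3 st.py; python3 rel.py
```

```text
t 28.45 p [ 0.5602 -0.1255  0.0778] yaw(y axis) 6.3 z [-0.      0.0037 -1.    ] q [-0.695  0.515  1.074  1.863 -0.518  1.077  0.693] F [-0.24 -0.16 -3.4 ] T [-0.07   0.054 -0.037] op 49.7 7.999725473346189
TCP gauge mm [-99.9  -2.4]
red 211 208 81 28 box top-left z55 [-125.9   13.1] tr [-73.9  13.3] br z55 [-72.9  -6.5]
red 306 181 20 10 box top-left z55 [-65.8  31.3] tr [-52.8  31.4] br z55 [-52.3  24.8]
red 458 0 54 22 box top-left z55 [ 47.5 168.4] tr [113.2 189.6] br z55 [109.6 168.3]
red 442 0 24 19 box top-left z55 [ 31.9 164. ] tr [ 55.8 170.9] br z55 [ 54.  154.8]
lid 204 225 96 41 left/right mid [-123.7    9.9] [-75.7  10.1] bottom [-99.6  -1.6] top [-99.7  21.3]
```

Call:
carry_out(
  increments=[
    [[0.099,0.019,-0.008,0,0,0,30],[0.08,0.009,0,0,0,0,30],[0.06,0.006,0,0,0,0,30],[0,0,0,0,0,0,30]],
  ],
)

```text
t: 28.9
ee_pos: [0.5902, -0.1208, 0.0763]
tcp_rot: [-2.093, -2.34, -0.003]
force: [-0.4, 0.2, -2.7]
opening: 0.574
finger_force: 8.0
```

```bash
python3 st.py; python3 rel.py
```

```text
t 28.9 p [ 0.5902 -0.1208  0.0763] yaw(y axis) 6.4 z [-3.0e-04  2.9e-03 -1.0e+00] q [-0.654  0.569  1.037  1.793 -0.55   1.102  0.688] F [-0.37  0.15 -2.67] T [-0.117  0.045  0.013] op 49.9 7.999922825256363
TCP gauge mm [-69.6  -0.9]
red 211 208 81 28 box top-left z55 [-95.4  15.2] tr [-43.9  15.5] br z55 [-42.8  -4.2]
red 258 183 18 11 box top-left z55 [-65.7  31.7] tr [-54.6  31.8] br z55 [-54.4  24.7]
red 429 0 50 13 box top-left z55 [ 49.1 161.9] tr [ 98.6 176.3] br z55 [ 97.1 164.9]
red 413 0 24 12 box top-left z55 [ 35.7 158.5] tr [ 56.2 163.8] br z55 [ 55.3 154.3]
lid 204 225 96 41 left/right mid [-93.3  11.5] [-45.4  11.7] bottom [-69.3  -0. ] top [-69.5  22.9]
```

Call:
carry_out(
  increments=[
    [[0.1,0.01,0,0,0,0,30],[0.1,0.01,0,0,0,0,30],[0,0,0,0,0,0,30]],
  ],
)

```text
t: 29.25
ee_pos: [0.6148, -0.118, 0.0765]
tcp_rot: [-2.092, -2.341, -0.004]
force: [0.6, -0.6, -2.7]
opening: 0.572
finger_force: 8.0
```

Call:
carry_out(
  increments=[
    [[0.1,0.01,0,0,0,0,30],[0.1,0.011,0,0,0,0,30],[0.1,0.011,0,0,0,0,30],[0,0,0,0,0,0,30]],
  ],
)

```text
t: 29.65
ee_pos: [0.6501, -0.1143, 0.0763]
tcp_rot: [-2.092, -2.34, -0.004]
force: [-0.4, 0.7, -2.7]
opening: 0.564
finger_force: 8.0
```

```bash
python3 st.py; python3 rel.py|head -1
```

```text
t 29.65 p [ 0.6501 -0.1143  0.0763] yaw(y axis) 6.41 z [-1.0e-04  3.3e-03 -1.0e+00] q [-0.577  0.67   0.981  1.641 -0.601  1.161  0.666] F [-0.38  0.75 -2.71] T [-0.047  0.107 -0.035] op 49.1 7.999978327425197
TCP gauge mm [-9.4 -0.8]
```

Call:
carry_out(
  increments=[
    [[0.011,0.098,0,0,0,0,30],[0.011,0.098,0,0,0,0,30],[0.011,0.098,0,0,0,0,30],[0.011,0.098,0,0,0,0,30],[0,0,0,0,0,0,30]],
  ],
)

```text
t: 30.2
ee_pos: [0.6548, -0.064, 0.0764]
tcp_rot: [-2.088, -2.342, -0.006]
force: [0.4, 0.6, -3.2]
opening: 0.574
finger_force: 8.0
```

Call:
carry_out(
  increments=[
    [[0,0,0,0,0,0,66],[0,0,0,0,0,0,66],[0,0,0,0,0,0,66],[0,0,0.1,0,0,0,66],[0,0,0.3,0,0,0,66]],
  ],
)

```text
t: 30.7
ee_pos: [0.6523, -0.0678, 0.1228]
tcp_rot: [-2.092, -2.335, 0.002]
force: [-0.2, 0.8, 0.1]
opening: 0.753
finger_force: 0.0
```

Call:
carry_out(
  increments=[
    [[0,0,0.4,0,0,0,66],[0,0,0.3,0,0,0,66],[-0.35,0.2,0,0,0,0,66],[-0.35,0.2,0,0,0,0,66],[-0.35,0.2,0,0,0,0,66]],
  ],
)

```text
t: 31.2
ee_pos: [0.5417, -0.0041, 0.211]
tcp_rot: [-2.099, -2.337, -0.004]
force: [0.2, -0.0, 2.1]
opening: 0.762
finger_force: 0.0
```

Call:
carry_out(
  increments=[
    [[-0.1,0.35,0,0,0,0.1,66],[-0.1,0.35,0,0,0,0.1,66],[0,0.35,0,0,0,0.1,66],[0,0,0,0,0,0,66]],
  ],
)

```text
t: 31.6
ee_pos: [0.5185, 0.129, 0.2116]
tcp_rot: [-1.792, -2.579, -0.008]
force: [0.5, -0.9, 0.0]
opening: 0.759
finger_force: 0.0
```

```bash
python3 st.py; python3 - <<'E'
from h import *
from m import jars
c=snap('top','top6'); s=snap('side','s6')
for j in jars(c,.1): print(*j)
p=np.zeros((600,800,3),'uint8'); p[:292,:390]=cv2.resize(cv2.imread('pics/top6.png'),(390,292)); p[:292,400:790]=cv2.resize(cv2.imread('pics/s6.png'),(390,292)); p[300:600,:600]=cv2.resize(cv2.imread('pics/s6.png')[130:280,170:470],(600,300),interpolation=cv2.INTER_CUBIC); cv2.imwrite('pics/mix2.png',p)
E
```

```text
t 31.6 p [0.5185 0.129  0.2116] yaw(y axis) 20.4 z [ 0.0019  0.0047 -1.    ] q [-1.409  0.207  1.238  1.817 -0.21   1.26   0.243] F [ 0.53 -0.91  0.01] T [-0.064  0.044 -0.029] op 66.0 0.0
263.3 131.0 [ 0.6537 -0.0629] D mm 46.8 49.3
303.4 126.3 [ 0.6673 -0.1643] D mm 47.2 50.1
```

View pics/mix2.png

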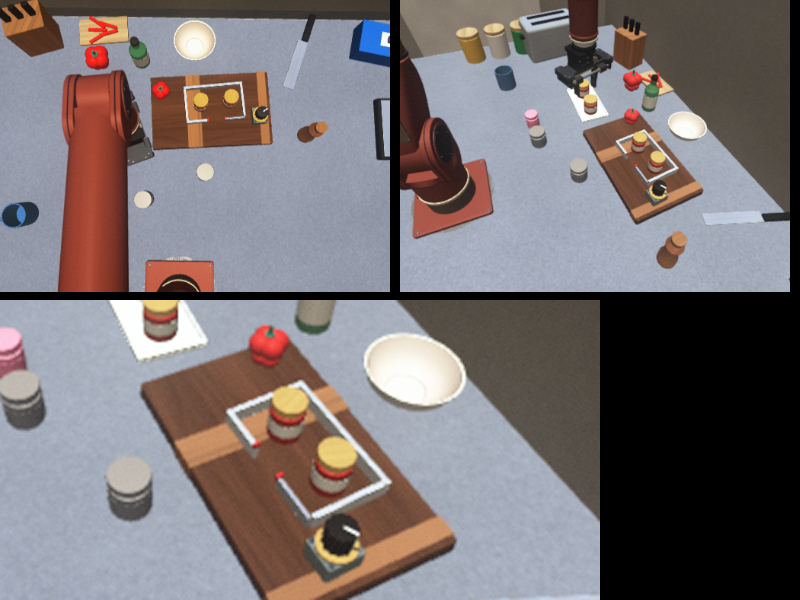

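Both 50 mm jars stand in the pen at crop positions (288,412) and (333,465). Both 59 mm jars stand on the tray, and the arm is clear of everything, so I'm handing in.

```bash
python3 -c "
from workcell import manip; print(manip.hand_in())"
```

```text
the job is handed in; nothing more can be done
None
```

I set the gate with about 0.2 rad of clutch slip, slid both 50 mm jars through it into the pen, stood both 59 mm jars on the tray, and handed the job in; the hand-in gave no pass or fail reading.

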